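Take a plate's length with the spring tape and lock it

TASK

Take the length of the steel plate lying on the granite slab: hook the end of the tape measure over the plate's overhanging end, back the case away along the plate against its spring, and set it down on the slab, square and close up against the plate's other end with the hook still tight. Then let go and push the thumb lock fully down with a firm but not hard press, and leave the tape lying locked in place. Do not shift the plate, jerk or press hard on it, and leave the other things alone.

Things in the scene. Friction and masses are not known exactly. Their poses are not given: they have to be found in the camera images.
- slab: Dark granite inspection slab, fixed, 260 x 170 x 30 mm; origin at the centre of its underside on the bench; x along its 260 mm length; its top is 30 mm above the bench.
- plate: Loose flat stainless plate on the slab, 160 (x) x 110 (y) x 8 mm, 1.1 kg, held by friction only (slides at 5.5 N or more). Origin at the centre of its underside, z up. Its -x end (x = -80 mm) overhangs the slab's -x end by 11 to 17 mm, free down to the bench: the end to hook. Its +x end lies on the slab, with about 115 mm of bare slab beyond it for the case.
- tape: Loose grey tape measure standing upright on the bench, 0.4 kg: case 80 (x, forward) x 40 (y) x 46 mm high at the front (x from 6 to 40 mm) and 64 mm high at the back (x from -40 to 6 mm), with flat upright sides, front and foot. Origin at the centre of its underside, x points forward, out of the mouth, z up.
- tape_grip (a point): Point of the case to grasp across its 40 mm width (y): in the middle of the tall rear part, 17 mm behind the case's centre and 40 mm above its foot; same axes as tape.
- mouth (a point): The mouth in the case's upright front face: 40 mm ahead of the case's centre and 8.5 mm above its foot, at the level of the blade's underside; same axes as tape. Below the mouth the front face is solid, so that with the case standing on the slab it butts against the 8 mm high end face of the plate while the blade passes 0.5 mm above the plate.
- hook (a point): The hook on the blade's free end: the point where the inner (case-side) face of its steel tang meets the blade's underside, mid-width. The tang is 19 mm wide and 2 mm thick, and hangs 7.5 mm below the blade's underside. The blade is 19 mm wide and about 1.5 mm thick and runs parallel to the foot of the case. x forward as for the case.
- blade (a joint): Length of blade drawn out of the mouth, from the case's front face to the tang's inner face (m). At the start 0.03 to 0.05 stands out, as the spring does not draw in the last few centimetres. Pulling it out takes 0.6 N of drag plus 28 N/m beyond 0.03 m, thus about 4.2 N at 0.16 m; with the lock up the spring draws the blade back with 1.2 N less than that. It runs out to 0.2 m.
- lock: The teal thumb lock in the top of the case's front part, pushed straight down into it; origin 14 mm below its top face. It starts up (unlocked), moves down against 5 N of friction, meets the blade after 5 mm, then needs 10 N more for each further mm and stops hard at 6.2 mm. After a press of 10 N or more it springs back a little and stays 5.5 mm down, holding the blade.
- lock_top (a point): Centre of the top face (20 x 20 mm, teal, ribbed) of the thumb lock, on the front part of the case 26 mm ahead of the case's centre and, while up, 60 mm above its foot.
- loupe: Small black eye loupe standing on the bench, 38 mm in diameter, 40 mm high; origin under its centre. A bystander.
- chip_tray: Black compartment tray with chips, 100 x 140 x 12 mm, loose on the bench; origin under its centre. A bystander.
- driver: Screwdriver with a blue handle, 150 mm long, lying on the bench. A bystander.
There are look-alikes about, which are no part of the job. Leave any yellow look-alike of the tape alone.

How it is judged:
By the outcome, as a careful person would: the job done as asked, in the order asked, and still so for the second after the job is handed in, with the robot touching nothing.
It also fails if it takes over 54 s, if anything falls off the work surface, if the arm or the gripper's body presses on something with over 40 N, if the wrist force passes 120 N, or if a joint passes its speed limit or range.

ROBOT

A 6-joint arm with a two-finger parallel gripper is mounted at the origin on the work surface. World frame = base frame: x ahead of the robot, y to its left, z up, the work surface at z = 0. Lengths are in m, angles in rad, forces in N, time in s.
With the tool pointing down it reaches from about 0.3 to 0.875 m from the base axis. Payload 6.4 kg.
Tool frame: the origin (TCP) lies on the centre line of the jaws, within the pads' length; the fingertips stand ctrl.nose_length ahead of it and the grasp point (between the pads) lies 6 mm ahead of it (ctrl.nose_length is the distance from the TCP to the fingertips, in m); x points along the fingers, y is the direction in which the jaws open and shut, and the axes are right-handed (so a half turn about x gives the same grasp; the last joint's range is limited). The gripper opens to 85 mm and grips with 20 to 120 N. Pads are 22 mm wide; open, the fingers measure 114 mm over their backs; the gripper's body (76 mm by 85 mm) begins 54 mm behind the grasp point. The pads swing forward as they close: fully open they stand 13 mm farther back than shut.
Start: joints at [0.954, 0.181, 1.607, -0, 1.354, -0.206], TCP at [0.23, 0.527, 0.236] pointing down, gripper open.
Joint ranges: [-2.99, 2.99], [-0.89, 2.07], [0.3, 2.58], [-1.14, 4.28], [0, 2.63], [-3.12, 3.12]. Speed limits (rad/s): [2.57, 2.57, 3.01, 3.14, 3.14, 3.14].

INTERFACE

Orientations are given as a unit quaternion [w, x, y, z].
In Python, from bench import telemetry, cams, workorder, spotter, ctrl gives the robot as it stands. The module is installed in compiled form; this text tells all that it offers.
- The arm moves only by the tool servo_tool, never from a script. Its argument "targets" is one flat list of numbers, 4 for each row, row after row: the shift along the tool's x, y, z in mm, then the turn about the tool's x in rad. A call has exactly 5 rows; each row shifts and turns the commanded pose from where the row before left it, along the tool's axes as they then stand; what a row does not reach is not made up. A row lasts 1/10 s, in which the tool goes at most 50 mm and 8.59 degrees, less where a joint would pass 70% of its speed; a pose out of reach is approached as far as the arm can. A call is refused whole if a number of a shift passes 50 or a number of a turn 0.15, either way. A call with a gripper value outside its range is refused whole. "fingers" is the finger opening in mm, from 0 to 85.4, set as the call begins (left out, the last holds). The fingers move at their own pace and stop on an object; the grip force is fixed at half the most. Time passes only in rows, so rows that do not move let the fingers close, or fill a call up. It gives the time, the measured TCP pose, the force and the opening at its end, in the units of the state.
- telemetry.get_obs(): the state, without advancing time (a new reading comes with each control period).
- cams.camera(name): name is "scene" or "top" or "wrist"; returns (picture, depth): 400x640x3 uint8, blue, green, red; 400x640 float32, m along the optical axis (not along the pixel's ray), 0 where there is no reading.
- cams.camera_params(name): a dict with "intrinsics" (3x3 intrinsics, pixels), "R" (3x3) and "t" (3): a world point X has camera coordinates R X + t; the wrist camera has in their place "mount" (4x4, takes a point from camera to tool coordinates, whose origin is the TCP and whose axes are the tool frame's). Camera axes: x right, y down, z forward; pixel columns grow to the right and rows downward; lengths in m; the calibration is good to about 2 mm. The wrist camera is an equidistant fisheye: a pixel r from the principal point sees the ray r / f radians off the axis. A picture is of the moment at which its call begins: read the wrist's pose just before it. camera_params takes no time and is no camera call.
- workorder.hand_in(): hands the job in, once; it reports no verdict.
Trained networks look in the newest picture that a camera, given by its name, has taken for a name from the list of things; names that differ only in an ending like _2 or _b are one class to them, and where a whole thing is asked for, a point or a joint stands for the part that bears it (a point fixed in the world has none). Each returns a list of dicts, best first, with "score" (0 to 1); they miss things now and then, are a little off and sometimes report something else, mostly with a low value. They report only what shows in the picture. A call takes as long as a camera call. They do not tell look-alikes from the thing itself.
- spotter.search_frame(camera, thing): "pixel" ([column, row] in pixels, amid what is visible of it).
The state is a dict: "time_s": time; "q": joint angles; "dq": joint speeds; "joint_efforts": joint torques, N m; "eef_pos": TCP position; "eef_rot": TCP orientation; "wrist_force": force on the tool from outside, world axes, zero at the start; "torque": the same for the moment, N m; "opening": opening from 0.0 (shut) to 1.0 (fully open).
Only numpy, scipy, OpenCV 4.12 (cv2) and the standard library are available. Lean on these libraries where they do the work, as an engineer would, in place of code of your own. Each camera call takes 0.05 s, during which the arm holds its last target.

## Working session

There is one attempt and no reset: what is moved stays moved. The work goes in short steps, Python scripts to look and compute and a tool call to move; the robot and the scene stay as the last step left them, time stands still between calls to the robot, and variables do not carry over. Pictures are saved under pics/ and viewed, and the job is handed in when it is done.

Besides the shell and the picture viewer there is one more tool, called after "Call:" as name(argument=value, ...), one argument or row to a line, values as JSON. servo_tool: Moves the arm, as the interface text tells. Its arguments: {"type":"object","properties":{"targets":{"type":"array","items":{"type":"number"}},"fingers":{"type":"number"}},"required":["targets"]}

```bash
mkdir -p pics; ls
cat > h.py <<'E'
import numpy as np, cv2, json
from bench import telemetry, cams, workorder, spotter, ctrl
from scipy.spatial.transform import Rotation as Ro
def rot(q): return Ro.from_quat([q[1],q[2],q[3],q[0]]).as_matrix()
def toworld(name,u,v,d):
    p=cams.camera_params(name);K=np.array(p["intrinsics"])
    pc=np.array([(u-K[0,2])/K[0,0]*d,(v-K[1,2])/K[1,1]*d,d])
    return np.array(p["R"]).T@(pc-np.array(p["t"]))
def topix(name,X):
    p=cams.camera_params(name);K=np.array(p["intrinsics"])
    c=np.array(p["R"])@np.asarray(X)+np.array(p["t"]);c=K@c
    return c[:2]/c[2]
def cloud(name,depth):
    p=cams.camera_params(name);K=np.array(p["intrinsics"])
    v,u=np.mgrid[0:400,0:640]
    pc=np.stack([(u-K[0,2])/K[0,0]*depth,(v-K[1,2])/K[1,1]*depth,depth],-1)
    return (pc-np.array(p["t"]))@np.array(p["R"])
E
python3 - <<'E'
from h import *
o=telemetry.get_obs();print(o); print(ctrl.nose_length)
for n in ["scene","top"]:
    im,d=cams.camera(n);cv2.imwrite(f"pics/{n}0.png",im);np.save(f"pics/{n}0.npy",d)
    print(n,cams.camera_params(n))
    for t in (["tape","plate","hook","lock_top","slab"] if n=="top" else ["tape"]):
        print(t,[(np.round(r["pixel"],1),round(r["score"],2)) for r in spotter.search_frame(n,t)])
print(cams.camera_params("wrist"))
E
```

```text
pics
{'time_s': 0.0, 'q': array([ 9.53726242e-01,  1.81545661e-01,  1.60801237e+00,  1.82645524e-05,
        1.35379924e+00, -2.06292608e-01]), 'dq': array([ 0.00265244,  0.00070876,  0.00177072, -0.00133369,  0.00019802,
       -0.00116517]), 'joint_efforts': array([-1.00360317e-04, -4.44890249e+01, -3.51330221e+01, -4.34538351e-04,
        9.17372410e-03, -1.93833523e-05]), 'eef_pos': array([0.22926209, 0.52672184, 0.23467944]), 'eef_rot': array([ 0.69198867,  0.14364491,  0.69249953, -0.14478338]), 'wrist_force': array([ 0.32151172, -0.31297237,  0.47195534]), 'torque': array([-0.02099515, -0.01166935,  0.01215135]), 'opening': 0.9995500918271825}
0.025
scene {'intrinsics': array([[441.80308342,   0.        , 328.69377926],
       [  0.        , 441.80308342, 205.33598504],
       [  0.        ,   0.        ,   1.        ]]), 'R': array([[ 0.78542162,  0.61895737,  0.00215937],
       [ 0.51883094, -0.65645642, -0.54761248],
       [-0.33753125,  0.43122703, -0.83672929]]), 't': array([-0.49181007, -0.15544818,  1.42771014])}
tape [(array([365.5,  96. ]), 0.81), (array([314. , 141
[... 551 characters left out ...]
ate [(array([415.6, 192.1]), 0.81)]
hook [(array([285.7, 185.7]), 0.42)]
lock_top [(array([274. , 193.5]), 0.43), (array([415.3, 192.1]), 0.21)]
slab [(array([381., 212.]), 0.86)]
{'intrinsics': array([[309.70691629,   0.        , 317.536449  ],
       [  0.        , 309.70691629, 200.81359691],
       [  0.        ,   0.        ,   1.        ]]), 'mount': array([[ 1.78366966e-04, -3.06829955e-01,  9.51764334e-01,
        -1.38402412e-01],
       [ 9.99999950e-01,  3.03507701e-04, -8.95617749e-05,
         5.92392107e-04],
       [-2.61387569e-04,  9.51764302e-01,  3.06829993e-01,
        -7.87891368e-02],
       [ 0.00000000e+00,  0.00000000e+00,  0.00000000e+00,
         1.00000000e+00]])}
```

View pics/top0.png

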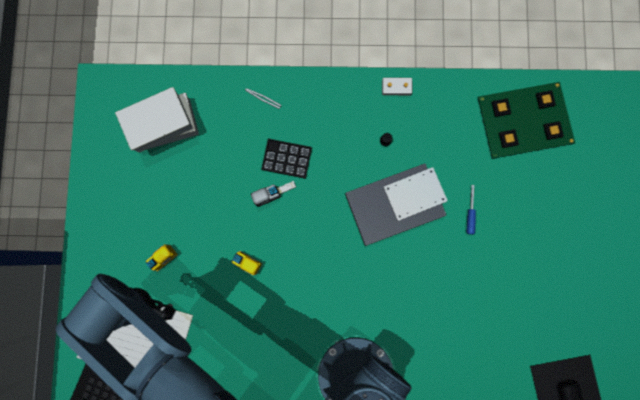

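View pics/scene0.png

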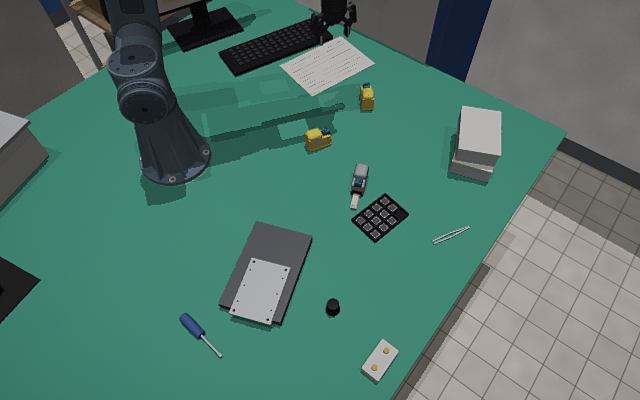

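Run:
```python
import cv2
im=cv2.imread("pics/top0.png")
cv2.imwrite("pics/top0c.png",cv2.resize(im[140:260,220:470],None,fx=3.2,fy=3.2,interpolation=cv2.INTER_CUBIC))
cv2.imwrite("pics/top0t.png",cv2.resize(im[160:225,230:320],None,fx=8,fy=8,interpolation=cv2.INTER_CUBIC))
```

```text
(no output)
```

View pics/top0c.png

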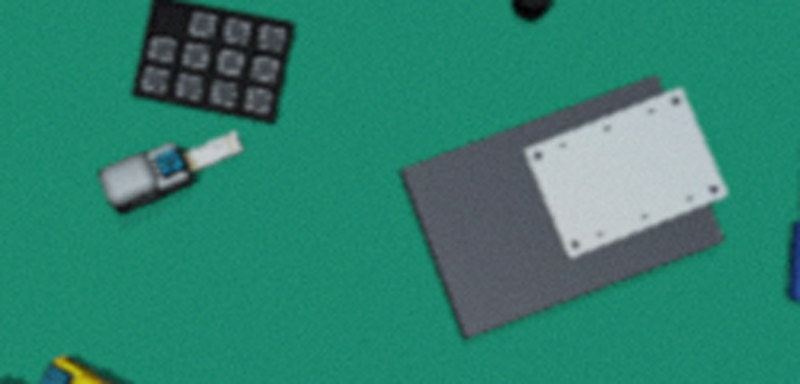

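View pics/top0t.png

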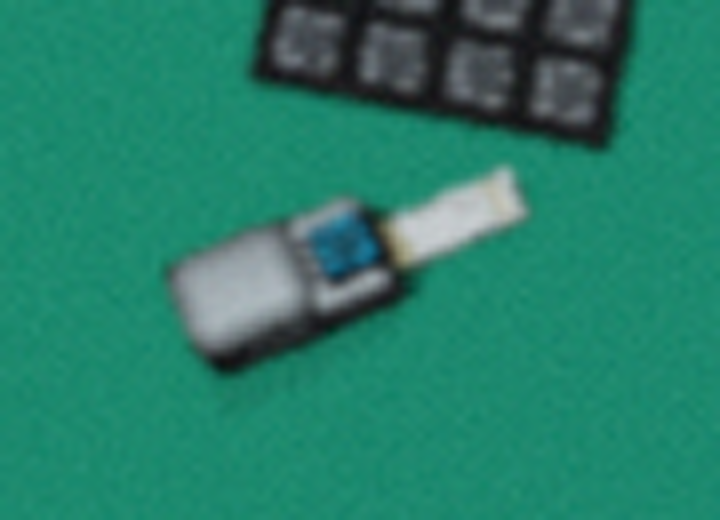

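Run:
```python
from h import *
im=cv2.imread("pics/top0.png");d=np.load("pics/top0.npy")
P=cloud("top",d)
print("bench z",np.median(P[230:240,340:350,2]), P[210,370],P[192,415])
print("tool axes\n",np.round(rot(telemetry.get_obs()["eef_rot"]),3))
hsv=cv2.cvtColor(im,cv2.COLOR_BGR2HSV)
def rect(mask,name,z):
    # fit min area rect of pixels projected to plane z
    p=cams.camera_params("top");K=np.array(p["intrinsics"]);R=np.array(p["R"]);t=np.array(p["t"])
    C=-R.T@t
    m=mask.astype(np.uint8)
    n,l,s,c=cv2.connectedComponentsWithStats(m)
    i=1+np.argmax(s[1:,4]);m=(l==i)
    v,u=np.nonzero(m)
    ray=np.stack([(u-K[0,2])/K[0,0],(v-K[1,2])/K[1,1],np.ones(len(u))],-1)@R
    k=(z-C[2])/ray[:,2]; X=C+ray*k[:,None]
    r=cv2.minAreaRect((X[:,:2]*1000).astype(np.float32))
    print(name,s[i],"rect",r); print(np.round(cv2.boxPoints(r),1).tolist())
    return m
roi=np.zeros((400,640),bool);roi[155:255,335:460]=1
sat=hsv[...,1];val=hsv[...,2]
print(hsv[192,415],hsv[210,370],hsv[230,340],hsv[190,262],hsv[187,288])
mp=rect(roi&(val>140)&(sat<60),"plate",.038)
ms=rect(roi&(P[...,2]>.018),"slab+",.03)
ms=rect(roi&(sat<110)&~((val>140)),"slabdark",.03)
roi[:]=0;roi[175:215,240:305]=1
print("z in tape", np.round(P[180:206:3,248:300:4,2]*1000).astype(int))
```

```text
bench z -0.001091328410499474 [ 0.48701913 -0.03844362  0.0324073 ] [ 0.54328024 -0.17285224  0.03430843]
tool axes
 [[-0.     0.399  0.917]
 [-0.     0.917 -0.399]
 [-1.    -0.    -0.   ]]
[ 95  16 206] [110  31  98] [ 83 213 134] [101  24 151] [ 93  11 204]
plate [ 384  168   63   53 1979] rect ((538.4248046875, -172.0537567138672), (111.48341369628906, 160.81597900390625), 22.677257537841797)
[[456.0, -119.4000015258789], [518.0, -267.70001220703125], [620.9000244140625, -224.8000030517578], [558.9000244140625, -76.4000015258789]]
slab+ [ 346  163  102   83 5097] rect ((510.8520812988281, -123.04058837890625), (172.21987915039062, 279.37042236328125), 22.085676193237305)
[[378.5, -26.0], [483.6000061035156, -284.8999938964844], [643.2000122070312, -220.10000610351562], [538.0999755859375, 38.79999923706055]]
slabdark [ 346  164  100   81 3073] rect ((507.6985168457031, -114.93199157714844), (169.1709442138672, 262.20721435546875), 21.471086502075195)
[[381.0, -23.899999618530273], [477.0, -267.8999938964844], [634.4000244140625, -206.0], [538.4000244140625, 38.0]]
z in tape [[  -1    2   -4   -3    1   -2   -1    3   -3    3   -7    0   -4]
 [   2    3    1    1    3    8    4    2   -1   -1   10   13   -1]
 [   0    1   -7   -3   -1   -1   42   26    5    8   11    7   -5]
 [  -3   -1   -6   58   60   43   62   57    5    6   15    0   -3]
 [   4 1482   64   66   64   43   55   57   11    1   -3    1   -3]
 [  -3   58   62   63   64   63   44   47    7   -4   -4    3   -5]
 [   1    2   64   61   64   59   43   10   -2   -1   -6    5   -4]
 [   1   -1   62   60   60   25    2    2    0    2    7   -1   -3]
 [  -2    0   58   34    0    2   -4   -2    2    3    7   -2    6]]
```

```bash
cat > fit.py <<'E'
from h import *
def onplane(name,u,v,z):
    p=cams.camera_params(name);K=np.array(p["intrinsics"]);R=np.array(p["R"]);t=np.array(p["t"])
    C=-R.T@t; r=np.array([(u-K[0,2])/K[0,0],(v-K[1,2])/K[1,1],1])@R
    return C+r*(z-C[2])/r[2]
def boxes(L):
    return [((-40,6),(-20,20),(0,64)),((6,40),(-20,20),(0,46)),((16,36),(-10,10),(46,60)),((40,40+L+2),(-9.5,9.5),(8.5,10)),((40+L,40+L+2),(-9.5,9.5),(1,10))]
def corners(b):
    return np.array([[x,y,z] for x in b[0] for y in b[1] for z in b[2]],float)
def pose(P,x,y,z,yaw):
    c,s=np.cos(yaw),np.sin(yaw)
    return np.stack([x+c*P[:,0]-s*P[:,1],y+s*P[:,0]+c*P[:,1],z+P[:,2]],-1)
def hull(name,X):
    q=np.array([topix(name,p/1000) for p in X]);return cv2.convexHull(q.astype(np.float32))[:,0]
def overlay(im,name,x,y,z,yaw,L,sc,org):
    o=im
    for b in boxes(L):
        h=hull(name,pose(corners(b),x,y,z,yaw)); h=((h-org+0.5)*sc-0.5)
        cv2.polylines(o,[np.round(h*8).astype(np.int32)],True,(0,0,255),1,cv2.LINE_AA,3)
    return o
E
python3 - <<'E'
from fit import *
im=cv2.imread("pics/top0.png");hsv=cv2.cvtColor(im,cv2.COLOR_BGR2HSV)
m=np.zeros((400,640),bool);m[175:215,240:300]=1
m&=(hsv[...,0]>94)&(hsv[...,0]<112)&(hsv[...,1]>90)
v,u=np.nonzero(m);print(len(u),u.mean(),v.mean())
A=onplane("top",u.mean(),v.mean(),.060)*1000
B=onplane("top",294.7,183.8,.009)*1000
dv=(B-A)[:2];yaw=np.arctan2(dv[1],dv[0]);l=np.linalg.norm(dv);L=l+26-42
print(A,B,np.degrees(yaw),"L",L)
x,y=A[:2]-26*dv/l;print("tape",x,y)
np.save("t0.npy",[x,y,yaw,L])
import itertools
for n,org,w,hh,sc in [("top",(235,165),70,50,10),("scene",(335,150),50,70,8)]:
    i=cv2.imread(f"pics/{n}0.png");c=i[org[1]:org[1]+hh,org[0]:org[0]+w]
    c=cv2.resize(c,None,fx=sc,fy=sc,interpolation=cv2.INTER_CUBIC)
    cv2.imwrite(f"pics/ov_{n}.png",overlay(c,n,x,y,0,yaw,L,sc,np.array(org)))
E
```

```text
55 272.90909090909093 190.1818181818182
[538.47618895 251.41031338  60.        ] [566.46579901 190.28522623   9.        ] -65.39662130025542 L 51.228673571404315
tape 527.6514943239448 275.049813929438
```

View pics/ov_top.png

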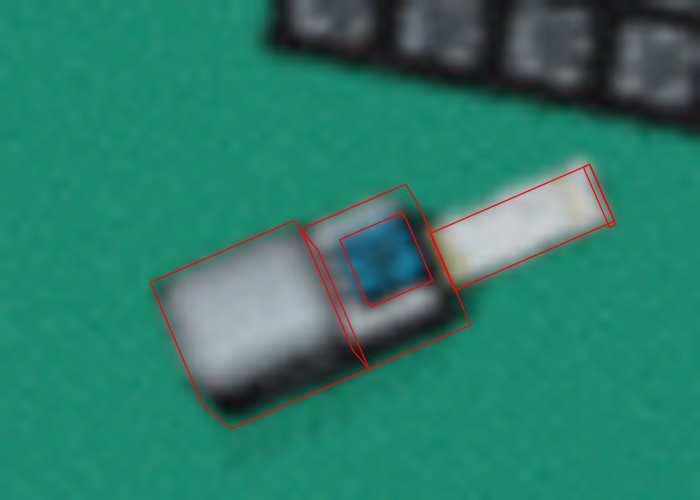

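View pics/ov_scene.png

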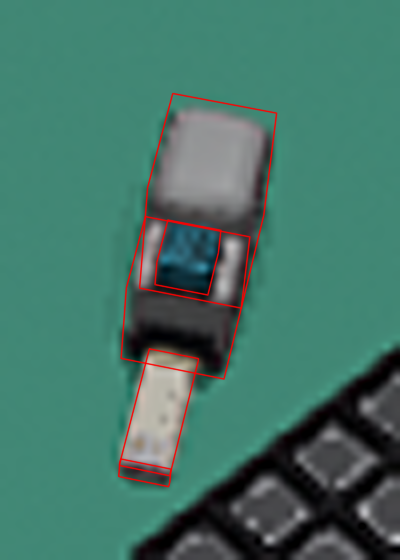

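Call:
servo_tool(
  targets=[0, 0, 0, 0.15, 0, 0, 0, 0.15, 0, 0, 0, 0.15, 0, 0, 0, 0.15, 0, 0, 0, 0.15],
  fingers=64,
)

```text
time_s: 0.9
eef_pos: [0.2296, 0.5272, 0.2356]
eef_rot: [0.59, 0.39, 0.59, -0.39]
wrist_force: [-0.8, -0.1, 0.2]
opening: 0.749
```

```bash
cat >> h.py <<'E'
def st():
    o=telemetry.get_obs();R=rot(o["eef_rot"]);p=o["eef_pos"]*1000
    yaw=np.degrees(np.arctan2(R[1,2],R[0,2]))
    return o,R,p,yaw
def to(target,yawdeg=None):
    o,R,p,yaw=st(); d=R.T@(np.array(target)-p)
    print("t",round(o["time_s"],2),"pos",np.round(p,1),"yaw",round(yaw,2),"F",np.round(o["wrist_force"],2),"open",round(o["opening"],3))
    print("shift tool xyz",np.round(d,1), "turn", None if yawdeg is None else round(-np.radians(yawdeg-yaw),3))
E
python3 -c "
from h import *
to([520.7,289.6,150],-66.5)"
```

```text
t 0.9 pos [229.6 527.2 235.6] yaw -66.86 F [-0.75 -0.13  0.25] open 0.749
shift tool xyz [ 85.6 174.3 332.9] turn -0.006
```

Call:
servo_tool(
  targets=[8.5, 17.4, 33.3, 0, 8.5, 17.4, 33.3, 0, 8.5, 17.4, 33.3, 0, 8.5, 17.4, 33.3, 0, 8.5, 17.4, 33.3, 0],
)

```text
time_s: 1.4
eef_pos: [0.3768, 0.4082, 0.1929]
eef_rot: [0.591, 0.388, 0.591, -0.388]
wrist_force: [0.3, 1.0, -0.2]
opening: 0.749
```

Call:
servo_tool(
  targets=[8.5, 17.4, 33.3, 0, 8.5, 17.4, 33.3, 0, 8.5, 17.4, 33.3, 0, 8.5, 17.4, 33.3, 0, 8.5, 17.4, 33.3, 0],
)

```text
time_s: 1.9
eef_pos: [0.5231, 0.29, 0.1503]
eef_rot: [0.591, 0.388, 0.591, -0.388]
wrist_force: [0.3, 0.5, 0.4]
opening: 0.752
```

```bash
cat > w.py <<'E'
from fit import *
def wpose():
    o,R,p,yaw=st(); M=np.array(cams.camera_params("wrist")["mount"]);return R,p,M
def wpix(X,R,p,M):  # world mm -> pixel
    K=np.array(cams.camera_params("wrist")["intrinsics"])
    t=R.T@(np.asarray(X)-p)/1000
    c=M[:3,:3].T@(t-M[:3,3]); th=np.arctan2(np.hypot(c[0],c[1]),c[2]);ph=np.arctan2(c[1],c[0])
    r=K[0,0]*th;return np.array([K[0,2]+r*np.cos(ph),K[1,2]+r*np.sin(ph)])
def wray(u,v,R,p,M):
    K=np.array(cams.camera_params("wrist")["intrinsics"])
    dx,dy=u-K[0,2],v-K[1,2];r=np.hypot(dx,dy);th=r/K[0,0]
    s=np.sin(th)/max(r,1e-9);c=np.array([dx*s,dy*s,np.cos(th)])
    C=R@(M[:3,3]*1000)+p; return C,R@(M[:3,:3]@c)
def wplane(u,v,z,R,p,M):
    C,d=wray(u,v,R,p,M);return C+d*(z-C[2])/d[2]
def wov(im,R,p,M,x,y,z,yaw,L):
    for b in boxes(L):
        c=corners(b);P=pose(c,x,y,z,yaw)
        for i in range(8):
            for j in range(i+1,8):
                if (c[i]!=c[j]).sum()==1:
                    pts=[wpix(P[i]+(P[j]-P[i])*s,R,p,M) for s in np.linspace(0,1,8)]
                    cv2.polylines(im,[np.round(np.array(pts)*8).astype(np.int32)],False,(0,0,255),1,cv2.LINE_AA,3)
    return im
E
python3 - <<'E'
from w import *
to([520.7,289.6,46],-66.5)
R,p,M=wpose();im,d=cams.camera("wrist");cv2.imwrite("pics/w1.png",im)
cv2.imwrite("pics/w1o.png",wov(im.copy(),R,p,M,527.5,274,0,np.radians(-66.5),49))
E
```

```text
t 1.9 pos [523.1 290.  150.3] yaw -66.51 F [0.32 0.53 0.38] open 0.752
shift tool xyz [104.3  -2.4  -0.6] turn -0.0
```

View pics/w1o.png

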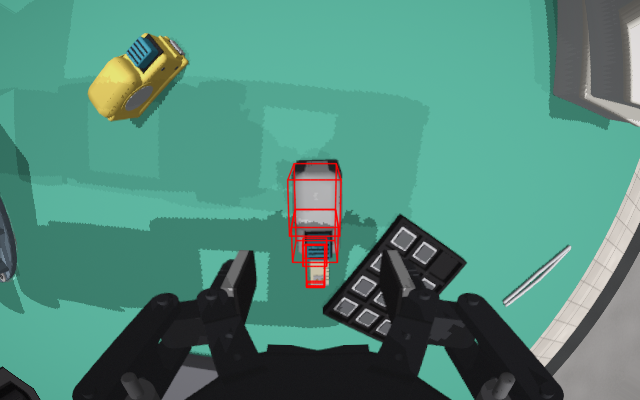

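Run:
```python
from w import *
im=cv2.imread("pics/w1.png");a=cv2.imread("pics/w1o.png")
f=lambda i:cv2.resize(i[150:300,280:355],None,fx=4,fy=4,interpolation=cv2.INTER_CUBIC)
cv2.imwrite("pics/w1c.png",np.hstack([f(im),f(a)]))
```

```text
(no output)
```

View pics/w1c.png

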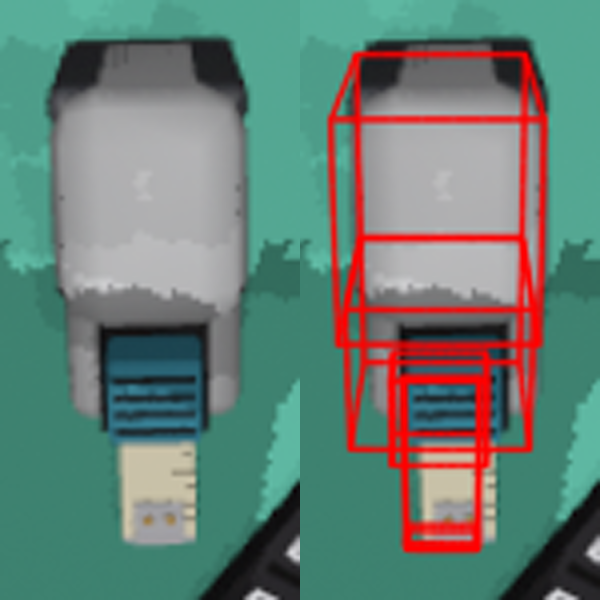

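Run:
```python
from w import *
R,p,M=wpose()
f=R[:,2];yy=R[:,1]
for n,u,v,z in [("lock",318.9,247,60),("tip",320,285.8,10),("rearfoot",316.8,160,0),("reartop L",293.5,175,64)]:
    X=wplane(u,v,z,R,p,M);d=X-p;print(n,np.round(X,1),"fwd",round(d@f,1),"y",round(d@yy,1))
```

```text
lock [541.8 255.2  60. ] fwd 33.9 y 1.5
tip [571.5 190.   10. ] fwd 105.4 y 2.9
rearfoot [516.1 310.1   0. ] fwd -26.8 y -0.4
reartop L [500.2 303.9  64. ] fwd -27.2 y -17.5
```

Run:
```python
from w import *
R,p,M=wpose();print(p,telemetry.get_obs()["dq"].round(3));im,d=cams.camera("wrist");cv2.imwrite("pics/w2.png",im)
hsv=cv2.cvtColor(im,cv2.COLOR_BGR2HSV)
m=np.zeros((400,640),bool);m[225:275,295:345]=1
m&=(hsv[...,0]>94)&(hsv[...,0]<112)&(hsv[...,1]>90)
v,u=np.nonzero(m);print(u.min(),u.max(),v.min(),v.max())
i=cv2.resize(im[150:300,280:355],None,fx=4,fy=4,interpolation=cv2.INTER_CUBIC);cv2.imwrite("pics/w2c.png",i)
si,sd=cams.camera("scene");cv2.imwrite("pics/s2.png",si)
hsv=cv2.cvtColor(si,cv2.COLOR_BGR2HSV)
m=np.zeros((400,640),bool);m[165:200,345:372]=1
m&=(hsv[...,0]>94)&(hsv[...,0]<112)&(hsv[...,1]>90)
v,u=np.nonzero(m);print("scene",u.min(),u.max(),v.min(),v.max(),u.mean(),v.mean())
cv2.imwrite("pics/s2c.png",cv2.resize(si[150:220,335:385],None,fx=8,fy=8,interpolation=cv2.INTER_CUBIC))
```

```text
[526.85047396 285.98219384 149.06079207] [ 0.048 -0.034  0.035  0.007  0.031  0.102]
303 328 228 255
scene 353 362 178 192 357.93220338983053 182.33898305084745
```

View pics/w2c.png

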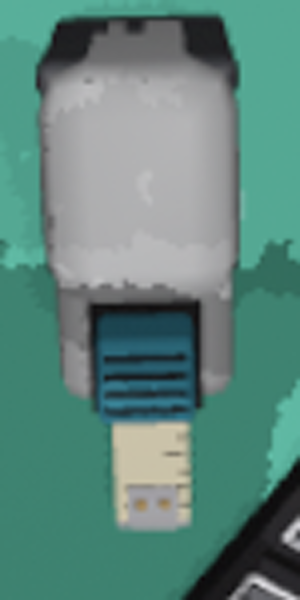

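View pics/s2.png

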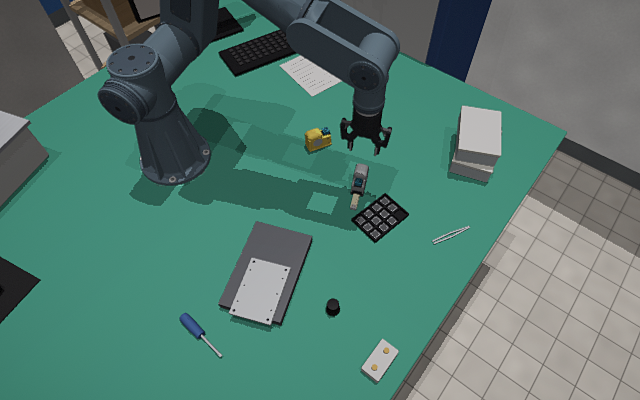

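Call:
servo_tool(
  targets=[20, 0, 0, 0, 20, 0, 0, 0, 0, 0, 0, 0, 0, 0, 0, 0, 0, 0, 0, 0],
)

```text
time_s: 2.55
eef_pos: [0.5224, 0.2919, 0.112]
eef_rot: [0.592, 0.388, 0.591, -0.387]
wrist_force: [0.8, 0.1, -0.1]
opening: 0.754
```

Run:
```python
from w import *
R,p,M=wpose();print(p,st()[3],telemetry.get_obs()["dq"].round(3));im,d=cams.camera("wrist");cv2.imwrite("pics/w3.png",im)
cv2.imwrite("pics/w3o.png",wov(im.copy(),R,p,M,527.5,274,0,np.radians(-66.5),49))
a=cv2.imread("pics/w3o.png")
f=lambda i:cv2.resize(i[140:300,270:365],None,fx=4,fy=3.7,interpolation=cv2.INTER_CUBIC)
cv2.imwrite("pics/w3c.png",np.hstack([f(im),f(a)]))
```

```text
[522.37966397 291.91449449 112.02547293] -66.46244599894108 [-0.005 -0.004 -0.004  0.    -0.002 -0.001]
```

View pics/w3c.png

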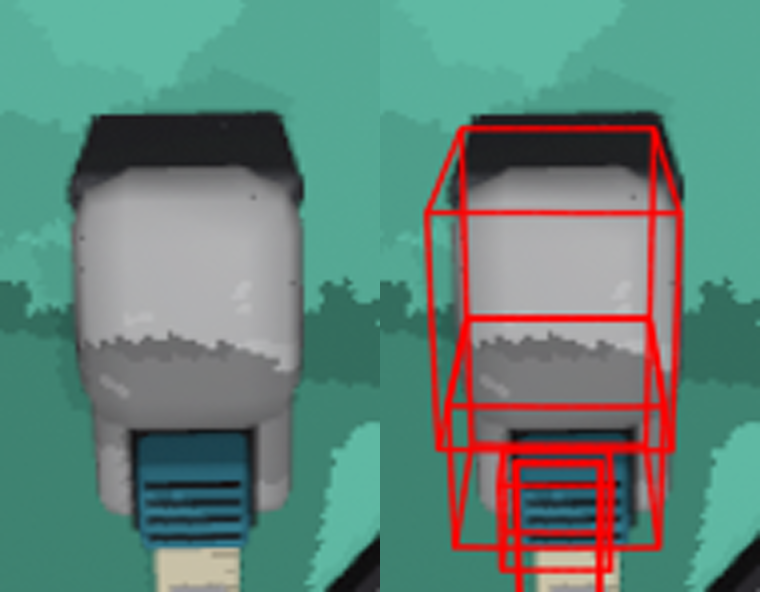

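Run:
```python
from w import *
R,p,M=wpose()
f=R[:,2];yy=R[:,1]
for n,u,v,z in [("lockfront",318.8,287.8,60),("lockrear",318.8,256.8,60),("rearfootL",270+93/4,170.5,0),("rearfootR",270+275/4,170.5,0),("sideL",270+70/4,140+200/3.7,50),("sideR",270+302/4,140+200/3.7,50)]:
    X=wplane(u,v,z,R,p,M);d=X-p;print(n,np.round(X,1),"fwd",round(d@f,1),"y",round(d@yy,1))
```

```text
lockfront [543.6 247.3  60. ] fwd 49.2 y 1.3
lockrear [533.1 271.2  60. ] fwd 23.1 y 1.3
rearfootL [494.8 306.7   0. ] fwd -24.7 y -19.8
rearfootR [529.3 321.7   0. ] fwd -24.7 y 17.9
sideL [496.7 301.6  50. ] fwd -19.3 y -20.0
sideR [532.7 317.3  50. ] fwd -19.3 y 19.3
```

Call:
servo_tool(
  targets=[20, 0, -1, 0, 20, 0, -1, 0, 16, 0, 0, 0, 10, 0, 0, 0, 0, 0, 0, 0],
)

```text
time_s: 3.1
eef_pos: [0.5202, 0.2927, 0.0433]
eef_rot: [0.591, 0.387, 0.592, -0.388]
wrist_force: [-0.1, -0.4, 0.1]
opening: 0.749
```

Call:
servo_tool(
  targets=[0, 0, 0, 0, 0, 0, 0, 0, 0, 0, 0, 0, 0, 0, 0, 0, 0, 0, 0, 0],
  fingers=30,
)

```text
time_s: 3.6
eef_pos: [0.522, 0.2934, 0.0458]
eef_rot: [0.592, 0.388, 0.591, -0.387]
wrist_force: [-1.4, 0.4, 6.3]
opening: 0.452
```

Call:
servo_tool(
  targets=[0, 0, 0, 0, 0, 0, 0, 0, 0, 0, 0, 0, 0, 0, 0, 0, 0, 0, 0, 0],
)

```text
time_s: 4.1
eef_pos: [0.522, 0.2933, 0.0458]
eef_rot: [0.592, 0.388, 0.591, -0.387]
wrist_force: [-1.4, -1.2, 5.4]
opening: 0.45
```

Run:
```python
from w import *
to([520.7,289.6,46],-66.5)
R,p,M=wpose()
f=R[:,2];yy=R[:,1]
im,d=cams.camera("wrist");cv2.imwrite("pics/w4.png",im)
c=p+15.5*f
cv2.imwrite("pics/w4o.png",wov(im.copy(),R,p,M,c[0],c[1],0,np.radians(st()[3]),49))
```

```text
t 4.1 pos [522.  293.3  45.8] yaw -66.51 F [-1.44 -1.23  5.39] open 0.45
shift tool xyz [-0.2 -2.7  2.9] turn -0.0
```

View pics/w4o.png

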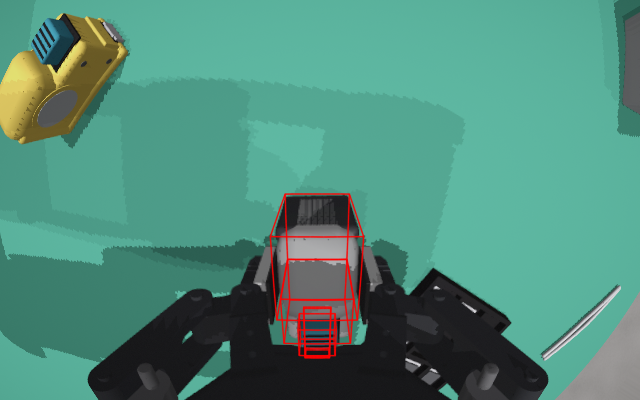

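Call:
servo_tool(
  targets=[-5, 0, 0, 0, -15, 0, 0, 0, -20, 0, 0, 0, -25, 0, 0, 0, -25, 0, 0, 0],
)

```text
time_s: 4.65
eef_pos: [0.5206, 0.2927, 0.1357]
eef_rot: [0.591, 0.387, 0.592, -0.388]
wrist_force: [-0.1, -0.5, -4.2]
opening: 0.452
```

Call:
servo_tool(
  targets=[-20, 0, 0, 0, -10, 0, 0, 0, 0, 0, 0, 0, 0, 0, 0, 0, 0, 0, 0, 0],
)

```text
time_s: 5.15
eef_pos: [0.5201, 0.2926, 0.163]
eef_rot: [0.591, 0.387, 0.592, -0.389]
wrist_force: [-0.0, 0.6, -3.6]
opening: 0.455
```

Run:
```python
from w import *
to([520.7,289.6,46],-66.5)
R,p,M=wpose()
f=R[:,2];yy=R[:,1]
c=p+15.5*f
for n,org,w,hh,sc in [("top",(220,140),100,75,7),("scene",(320,120),90,90,7)]:
    i,d=cams.camera(n);cv2.imwrite(f"pics/{n}5.png",i)
    cr=i[org[1]:org[1]+hh,org[0]:org[0]+w]
    cr=cv2.resize(cr,None,fx=sc,fy=sc,interpolation=cv2.INTER_CUBIC)
    cv2.imwrite(f"pics/ov5_{n}.png",overlay(cr,n,c[0],c[1],p[2]-45.8,np.radians(st()[3]),49,sc,np.array(org)))
```

```text
t 5.15 pos [520.1 292.6 163. ] yaw -66.51 F [-0.01  0.64 -3.57] open 0.455
shift tool xyz [117.   -0.3   3. ] turn -0.0
```

View pics/ov5_top.png

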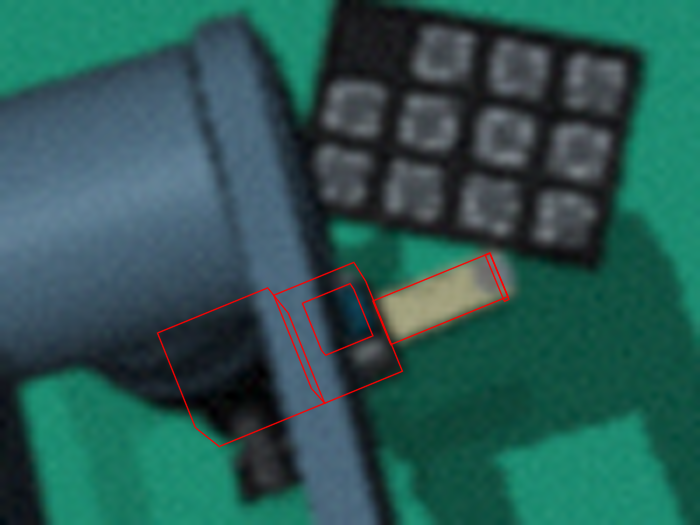

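View pics/ov5_scene.png

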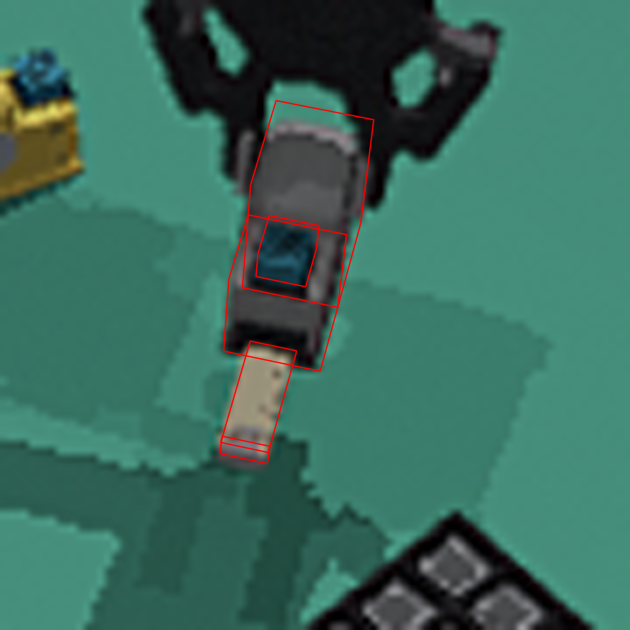

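Call:
servo_tool(
  targets=[0, -10, 17, 0, 0, -21, 34, 0, 0, -21, 34, 0, 0, -21, 34, 0, 0, -21, 34, 0],
)

```text
time_s: 5.75
eef_pos: [0.4951, 0.1138, 0.1639]
eef_rot: [0.591, 0.387, 0.592, -0.388]
wrist_force: [0.2, 0.2, -4.2]
opening: 0.459
```

Call:
servo_tool(
  targets=[0, -21, 34, 0, 0, -21, 34, 0, 0, -21, 34, 0, 0, -21, 34, 0, 0, -21, 34, 0],
)

```text
time_s: 6.25
eef_pos: [0.4666, -0.084, 0.1642]
eef_rot: [0.591, 0.388, 0.592, -0.388]
wrist_force: [1.1, -0.1, -2.5]
opening: 0.457
```

Call:
servo_tool(
  targets=[0, -21, 34, 0, 0, -21, 34, 0, 0, -21, 34, -0.07, 0, -15, 25, -0.14, 0, 0, 12, -0.14],
)

```text
time_s: 6.75
eef_pos: [0.4544, -0.2431, 0.1641]
eef_rot: [0.65, 0.278, 0.65, -0.278]
wrist_force: [0.2, -0.2, -3.1]
opening: 0.457
```

Call:
servo_tool(
  targets=[0, 0, 0, -0.14, 0, 0, 0, -0.14, 0, 0, 0, -0.14, 0, 0, 0, -0.14, 0, 0, 0, -0.04],
)

```text
time_s: 7.25
eef_pos: [0.4551, -0.2399, 0.1638]
eef_rot: [0.703, 0.073, 0.704, -0.073]
wrist_force: [0.3, 0.1, -3.6]
opening: 0.454
```

Call:
servo_tool(
  targets=[0, 0, 0, 0, 0, 0, 0, 0, 0, 0, 0, 0, 0, 0, 0, 0, 0, 0, 0, 0],
)

```text
time_s: 7.75
eef_pos: [0.4555, -0.2401, 0.1646]
eef_rot: [0.703, 0.074, 0.703, -0.075]
wrist_force: [0.9, -0.3, -4.2]
opening: 0.457
```

Run:
```python
from w import *
to([444.7,-249.8,118],-12.3)
R,p,M=wpose()
for n in ["wrist","scene","top"]:
    im,d=cams.camera(n);cv2.imwrite(f"pics/{n}6.png",im)
```

```text
t 7.75 pos [ 455.5 -240.1  164.6] yaw -12.1 F [ 0.93 -0.27 -4.25] open 0.457
shift tool xyz [ 46.6 -11.7  -8.5] turn 0.004
```

View pics/wrist6.png

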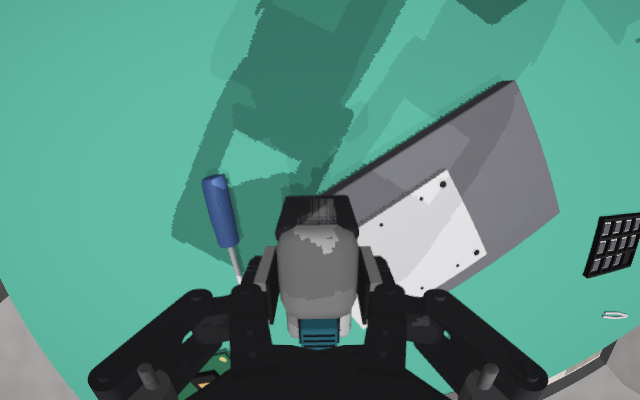

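View pics/scene6.png

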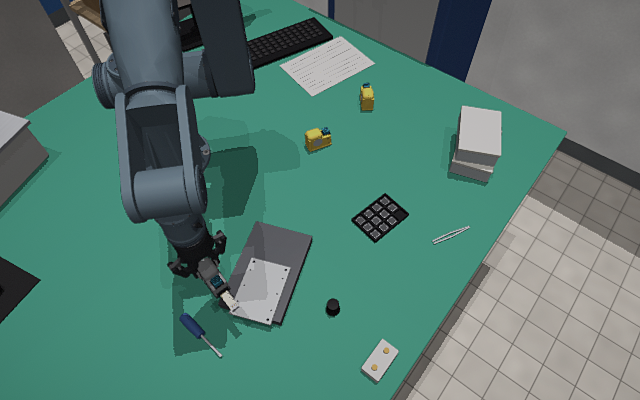

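Run:
```python
from w import *
R,p,M=wpose()
im=cv2.imread("pics/wrist6.png")
c=im[150:340,340:500];cv2.imwrite("pics/w6c.png",cv2.resize(c,None,fx=4,fy=3.15,interpolation=cv2.INTER_CUBIC))
g=cv2.cvtColor(im,cv2.COLOR_BGR2GRAY)
for z in [38]:
  for n,u,v in [("D",446,170),("E",486,254)]: print(n,np.round(wplane(u,v,z,R,p,M),1))
o=im.copy()
th=np.radians(112.68);Px=np.array([np.cos(th),np.sin(th),0]);Py=np.array([-Px[1],Px[0],0]);C=np.array([538.4,-172.1,38.])
cs=[C+a*80*Px+b*55*Py for a,b in [(-1,1),(1,1),(1,-1),(-1,-1)]]
print(np.round(cs,1))
pts=[]
for i in range(4):
    for s in np.linspace(0,1,20): pts.append(wpix(cs[i]+(cs[(i+1)%4]-cs[i])*s,R,p,M))
cv2.polylines(o,[np.round(np.array(pts)*8).astype(np.int32)],True,(0,0,255),1,cv2.LINE_AA,3)
cv2.imwrite("pics/w6o.png",cv2.resize(o[150:340,340:500],None,fx=4,fy=3.15,interpolation=cv2.INTER_CUBIC))
f=R[:,2];c=p+16*f
i=cv2.imread("pics/scene6.png");org=(160,240);cr=cv2.resize(i[240:340,160:300],None,fx=5,fy=5,interpolation=cv2.INTER_CUBIC)
overlay(cr,"scene",c[0],c[1],p[2]-45.8,np.radians(st()[3]),49,5,np.array(org))
h=np.array([topix("scene",x/1000) for x in cs]);cv2.polylines(cr,[np.round(((h-org+.5)*5-.5)*8).astype(np.int32)],True,(0,255,0),1,cv2.LINE_AA,3)
cv2.imwrite("pics/s6o.png",cr)
```

```text
D [ 457.8 -118.4   38. ]
E [559.1 -75.9  38. ]
[[ 518.5 -267.1   38. ]
 [ 456.8 -119.5   38. ]
 [ 558.3  -77.1   38. ]
 [ 620.  -224.7   38. ]]
```

View pics/w6o.png

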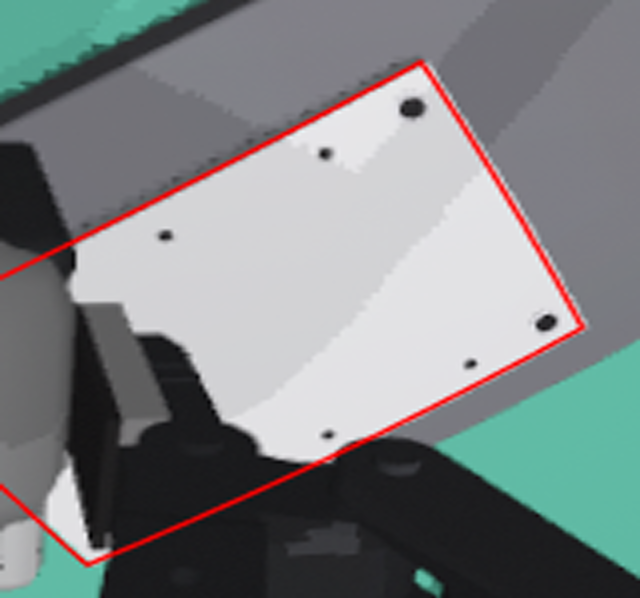

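View pics/s6o.png

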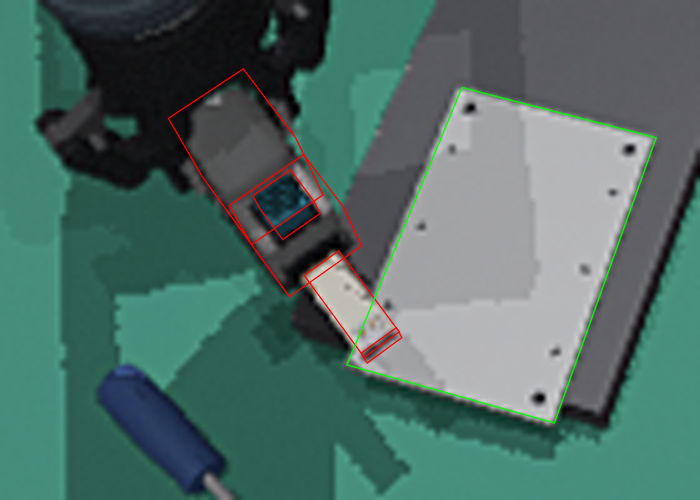

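```bash
cat > plan.py <<'E'
from w import *
th=np.radians(112.7);Px=np.array([np.cos(th),np.sin(th),0]);Py=np.array([-Px[1],Px[0],0]);C=np.array([538.6,-171.6,0])
A=C-80*Px+55*Py
OFF=56.0
def w2p(X): d=np.asarray(X)-A;return np.array([d@Px,d@Py])
def target(phi,L,Yt,dX=0):
    s,c=np.sin(np.radians(phi)),np.cos(np.radians(phi))
    cc=np.array([-9.5*s+L*c+dX,Yt+9.5*c+L*s]); Q=cc+20*np.array([s,-c])
    t=cc+OFF*np.array([c,s]); W=A+t[0]*Px+t[1]*Py
    return W,np.degrees(th)-180+phi,Q
def state():
    o,R,p,yaw=st();phi=yaw-(np.degrees(th)-180)
    s,c=np.sin(np.radians(phi)),np.cos(np.radians(phi))
    cc=w2p(p)-OFF*np.array([c,s]);Q=cc+20*np.array([s,-c])
    L=(cc[0]+9.5*s)/c; Yt=cc[1]-L*s-9.5*c
    print("t",round(o["time_s"],2),"foot",round(p[2]-45.8,2),"phi",round(phi,2),"front",cc.round(1),"Qin",Q.round(1),"L if hooked",round(L,1),"Yt",round(Yt,1),"F",o["wrist_force"].round(2),"Fplate",np.round([o["wrist_force"]@Px,o["wrist_force"]@Py],2))
def go(phi,L,Yt,foot,dX=0):
    W,yaw,Q=target(phi,L,Yt,dX);W[2]=foot+45.8;print("Q",Q.round(1));to(W,yaw)
E
python3 -c "
from plan import *
state();go(55,49,-30,60,-8.5)"
```

```text
t 7.9 foot 118.82 phi 55.21 front [16.9  2.2] Qin [33.3 -9.3] L if hooked 43.3 Yt -38.8 F [-0.5  -0.77 -4.01] Fplate [-0.51  0.76]
Q [28.2  4.1]
t 7.9 pos [ 455.5 -240.1  164.6] yaw -12.09 F [-0.5  -0.77 -4.01] open 0.452
shift tool xyz [ 58.8 -11.6  -8.1] turn 0.004
```

Call:
servo_tool(
  targets=[0, -6, -4, 0, 0, -6, -4.5, 0, 10, 0, 0, 0, 20, 0, 0, 0, 20, 0, 0, 0],
)

```text
time_s: 8.4
eef_pos: [0.4445, -0.2504, 0.1138]
eef_rot: [0.703, 0.074, 0.703, -0.075]
wrist_force: [-0.7, -0.1, -4.0]
opening: 0.451
```

Call:
servo_tool(
  targets=[8, 0, 0, 0, 0, 0, 0, 0, 0, 0, 0, 0, 0, 0, 0, 0, 0, 0, 0, 0],
)

```text
time_s: 8.9
eef_pos: [0.4452, -0.2506, 0.1076]
eef_rot: [0.704, 0.074, 0.703, -0.075]
wrist_force: [-0.2, -0.2, -3.6]
opening: 0.449
```

Run:
```python
from plan import *
state();go(55,49,-30,32,-8.5)
R,p,M=wpose()
i,_=cams.camera("scene");cv2.imwrite("pics/scene7.png",i)
f=R[:,2];c=p+16*f
org=(160,240);cr=cv2.resize(i[240:340,160:300],None,fx=5,fy=5,interpolation=cv2.INTER_CUBIC)
cv2.imwrite("pics/s7.png",cr.copy())
overlay(cr,"scene",c[0],c[1],p[2]-45.8,np.radians(st()[3]),49,5,np.array(org))
cv2.imwrite("pics/s7o.png",cr)
```

```text
t 8.9 foot 61.76 phi 55.23 front [11.2 15.6] Qin [27.7  4.2] L if hooked 33.4 Yt -17.2 F [-0.21 -0.22 -3.64] Fplate [-0.12  0.28]
Q [28.2  4.1]
t 8.9 pos [ 445.2 -250.6  107.6] yaw -12.07 F [-0.21 -0.22 -3.64] open 0.449
shift tool xyz [29.8  0.7 -0.4] turn 0.004
```

View pics/s7o.png

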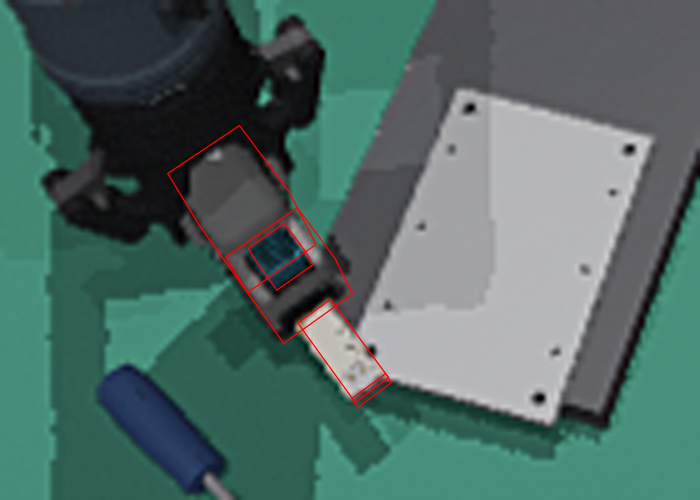

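Call:
servo_tool(
  targets=[8, 0, 0, 0, 10, 0, 0, 0, 6, 0, 0, 0, 4, 0, 0, 0, 1.5, 0, 0, 0],
)

```text
time_s: 9.45
eef_pos: [0.4442, -0.2497, 0.0762]
eef_rot: [0.703, 0.075, 0.704, -0.074]
wrist_force: [0.5, 0.0, -4.2]
opening: 0.456
```

Call:
servo_tool(
  targets=[0, 0, 0, 0, 0, 0, 0, 0, 0, 0, 0, 0, 0, 0, 0, 0, 0, 0, 0, 0],
)

```text
time_s: 9.95
eef_pos: [0.4448, -0.2502, 0.0773]
eef_rot: [0.703, 0.074, 0.703, -0.074]
wrist_force: [0.3, 0.2, -3.9]
opening: 0.458
```

Run:
```python
from plan import *
state();go(55,49,-30,32,0)
R,p,M=wpose()
i,_=cams.camera("scene");cv2.imwrite("pics/scene8.png",i)
f=R[:,2];c=p+16*f
org=(190,270);cr=cv2.resize(i[270:340,190:290],None,fx=7,fy=7,interpolation=cv2.INTER_CUBIC)
cv2.imwrite("pics/s8.png",cr.copy())
i,_=cams.camera("wrist");cv2.imwrite("pics/w8.png",i)
```

```text
t 9.95 foot 31.52 phi 55.22 front [11.8 15.9] Qin [28.2  4.5] L if hooked 34.3 Yt -17.7 F [ 0.28  0.21 -3.86] Fplate [ 0.08 -0.34]
Q [36.7  4.1]
t 9.95 pos [ 444.8 -250.2   77.3] yaw -12.08 F [ 0.28  0.21 -3.86] open 0.458
shift tool xyz [-0.5  7.4 -4.6] turn 0.004
```

View pics/s8.png

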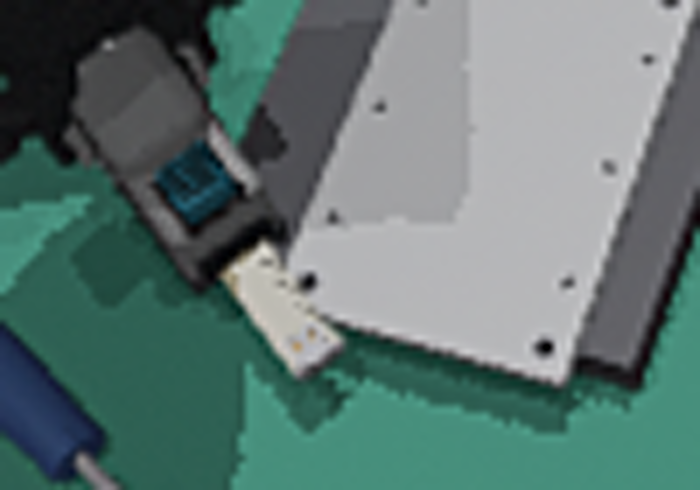

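View pics/w8.png

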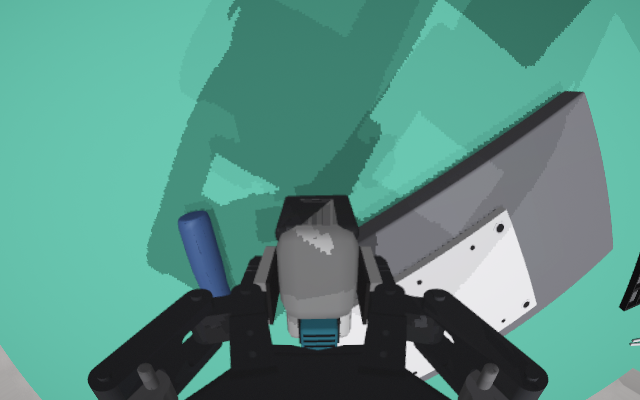

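Call:
servo_tool(
  targets=[0, 1.6, -1.1, 0, 0, 1.6, -1.1, 0, 0, 1.6, -1.1, 0, 0, 1.6, -1.1, 0, 0, 1.6, -1.1, 0],
)

```text
time_s: 10.55
eef_pos: [0.4412, -0.2421, 0.0774]
eef_rot: [0.704, 0.074, 0.703, -0.075]
wrist_force: [-0.2, -6.2, -7.1]
opening: 0.454
```

```bash
cat > look.py <<'E'
from plan import *
import sys
def look(n,scene=(190,230,130,110,6)):
    state()
    i,_=cams.camera("scene");x,y,w,h,s=scene
    cv2.imwrite(f"pics/s{n}.png",cv2.resize(i[y:y+h,x:x+w],None,fx=s,fy=5.4 if h*s>600 else s,interpolation=cv2.INTER_CUBIC))
E
python3 - <<'E'
from look import *
look("9",(190,270,100,70,7))
go(50,52,-30,32);go(45,57,-30,32)
E
```

```text
t 10.55 foot 31.61 phi 55.18 front [20.6 16.1] Qin [37.   4.6] L if hooked 49.7 Yt -30.2 F [-0.25 -6.19 -7.07] Fplate [-5.62  2.62]
Q [41.5  3.1]
t 10.6 pos [ 441.1 -242.    77.4] yaw -12.12 F [-0.22 -4.77 -6.13] open 0.457
shift tool xyz [-0.4  9.7 -2.7] turn 0.09
Q [47.7  2.9]
t 10.6 pos [ 441.1 -242.    77.4] yaw -12.12 F [-0.22 -4.77 -6.13] open 0.457
shift tool xyz [-0.4 20.  -7.2] turn 0.178
```

View pics/s9.png

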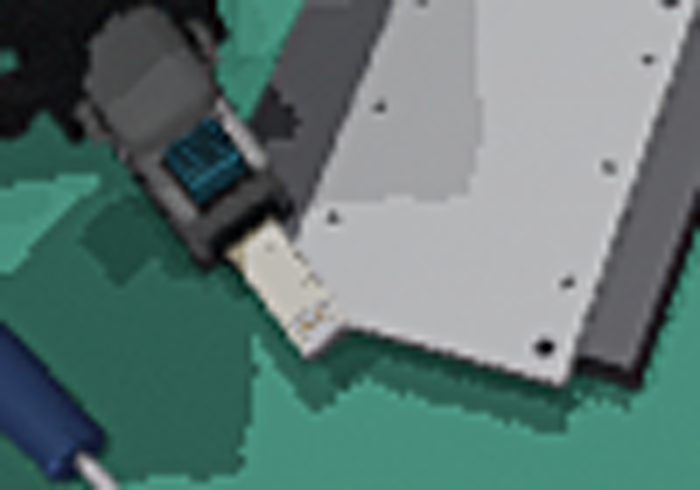

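Call:
servo_tool(
  targets=[0, -0.6, -0.9, 0, 0, -0.6, -0.9, 0, 0, -0.6, -0.9, 0, 0, 0, -0.5, 0, 0, 0, 0, 0],
)

```text
time_s: 11.1
eef_pos: [0.4374, -0.2421, 0.0771]
eef_rot: [0.703, 0.074, 0.703, -0.074]
wrist_force: [0.1, -2.0, -4.0]
opening: 0.457
```

Run:
```python
from look import *
state()
R,p,M=wpose()
i,_=cams.camera("top");cv2.imwrite("pics/top10.png",i)
i,_=cams.camera("scene");cv2.imwrite("pics/scene10.png",i)
a=cv2.imread("pics/scene8.png")
cv2.imwrite("pics/s10d.png",np.hstack([cv2.resize(j[215:335,215:325],None,fx=3.6,fy=4.5,interpolation=cv2.INTER_CUBIC) for j in (a,i)]))
def P(im,name):
    hsv=cv2.cvtColor(im,cv2.COLOR_BGR2HSV);
for L,Yt,ph in [(56,-28,50)]: go(ph,L,Yt,32)
```

```text
t 11.1 foot 31.31 phi 55.22 front [22.1 19.5] Qin [38.5  8.1] L if hooked 52.4 Yt -28.9 F [ 0.09 -2.02 -4.  ] Fplate [-1.9  0.7]
Q [44.   8.1]
t 11.2 pos [ 437.4 -242.1   77.1] yaw -12.08 F [ 1.19 -1.24 -4.67] open 0.458
shift tool xyz [-0.7  9.8 -4.8] turn 0.091
```

View pics/s10d.png

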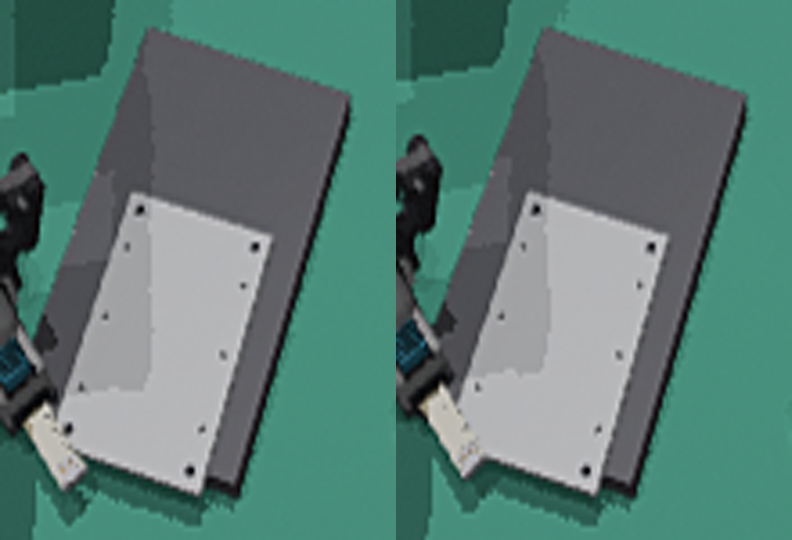

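View pics/top10.png

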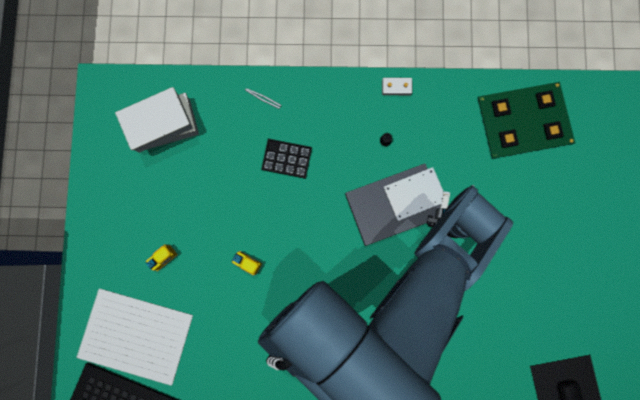

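```bash
cat >> look.py <<'E'
def shift(i,ref="pics/scene0.png"):
    a=cv2.cvtColor(cv2.imread(ref),cv2.COLOR_BGR2GRAY).astype(np.float32)
    b=cv2.cvtColor(i,cv2.COLOR_BGR2GRAY).astype(np.float32)
    for nm,(x,y,w,h) in {"far end(+x)":(240,250,62,30),"hook end":(255,305,40,22),"slab far":(255,215,62,30)}.items():
        w0=np.eye(2,3,dtype=np.float32)
        try:
            cc,W=cv2.findTransformECC(a[y:y+h,x:x+w],b[y:y+h,x:x+w],w0,cv2.MOTION_TRANSLATION,(3,100,1e-5),None,3)
            print(nm,"cc",round(cc,3),"px",W[:,2].round(2))
        except Exception as e: print(nm,"fail")
E
python3 - <<'E'
from look import *
for n in ["8","10"]: print(n);shift(cv2.imread(f"pics/scene{n}.png"))
print("10 v 8");shift(cv2.imread("pics/scene10.png"),"pics/scene8.png")
E
```

```text
8
far end(+x) cc 0.988 px [0.2  0.01]
hook end cc 1.0 px [0.01 0.  ]
slab far cc 0.981 px [0.05 0.04]
10
far end(+x) cc 0.987 px [ 0.26 -0.04]
hook end cc 0.999 px [ 0.01 -0.05]
slab far cc 0.981 px [0.08 0.09]
10 v 8
far end(+x) cc 0.999 px [ 0.06 -0.03]
hook end cc 0.999 px [ 0.   -0.05]
slab far cc 0.998 px [-0.01 -0.01]
```

```bash
cat > path.py <<'E'
from plan import *
from scipy.interpolate import interp1d
Yt=lambda ph: np.interp(ph,[14,35,55.2],[-27,-27,-28.5])
Qy=lambda ph: np.interp(ph,[14,30,50,55.2],[3.5,5,7,8.5])
def Lof(ph):
    s,c=np.sin(np.radians(ph)),np.cos(np.radians(ph)); return (Qy(ph)-Yt(ph)+10.5*c)/s
def wp(ph): return target(ph,Lof(ph),Yt(ph))
if __name__=="__main__":
    phs=np.arange(55.2,13,-0.05);P=np.array([wp(a)[0] for a in phs]);s=np.r_[0,np.cumsum(np.linalg.norm(np.diff(P,axis=0),axis=1))]
    print("len",s[-1])
    for a in [55.2,50,45,40,35,30,25,20,17,16,15,14]: print(a,round(Lof(a),1),wp(a)[2].round(1),np.interp(-a,-phs,s).round(1))
def rows(phi_to,n):
    o,R,p,yaw=st();phi=yaw-(np.degrees(th)-180)
    W1,y1,Q=wp(phi_to)
    # blend: straight path points on curve + decaying offset of present error
    off=p-wp(phi)[0];off[2]=0
    P=p.copy();yw=yaw;out=[]
    for k in range(1,n+1):
        f=phi+(phi_to-phi)*k/n
        T=wp(f)[0]+off*(1-k/n);T[2]=p[2]+(77.8-p[2])*k/n
        a=np.radians(yw);Rz=np.array([[0,-np.sin(a),np.cos(a)],[0,np.cos(a),np.sin(a)],[-1,0,0]])
        d=Rz.T@(T-P); 
        ynew=f+np.degrees(th)-180
        d=d.round(1);tr=round(-np.radians(ynew-yw),3)
        out+=[*d.tolist(),tr]
        P=P+Rz@d;yw=yw-np.degrees(tr)
    print("off",off.round(1));print(out)
E
python3 path.py; python3 -c "
from path import *
rows(48,5)"
```

```text
len 177.137971065244
55.2 52.4 [38.5  8.5] 0.0
50 54.6 [43.2  7. ] 10.3
45 58.9 [49.1  6.5] 21.3
40 64.4 [56.1  6. ] 33.3
35 71.7 [64.7  5.5] 46.6
30 82.2 [76.4  5. ] 62.9
25 97.1 [92.5  4.5] 83.1
20 119.7 [116.    4.1] 110.5
17 139.6 [136.6   3.8] 133.2
16 148.0 [145.1   3.7] 142.3
15 157.4 [154.7   3.6] 152.6
14 168.2 [165.7   3.5] 164.2
off [0.3 0.1 0. ]
[-0.1, 2.6, -0.9, np.float64(0.025), -0.2, 2.7, -1.0, np.float64(0.025), -0.1, 2.7, -1.0, np.float64(0.026), -0.1, 2.7, -1.2, np.float64(0.025), -0.2, 2.7, -1.5, np.float64(0.025)]
```

Call:
servo_tool(
  targets=[-0.1, 2.6, -0.9, 0.025, -0.2, 2.7, -1.0, 0.025, -0.1, 2.7, -1.0, 0.026, -0.1, 2.7, -1.2, 0.025, -0.2, 2.7, -1.5, 0.025],
)

```text
time_s: 11.7
eef_pos: [0.4355, -0.2273, 0.0778]
eef_rot: [0.697, 0.119, 0.697, -0.119]
wrist_force: [1.7, -1.1, -4.9]
opening: 0.456
```

```bash
python3 -c "
from path import *
state();rows(42,5)"
```

```text
t 11.7 foot 31.95 phi 47.89 front [30.9 20.1] Qin [45.7  6.7] L if hooked 56.6 Yt -28.2 F [ 1.67 -1.15 -4.85] Fplate [-1.71 -1.1 ]
off [0.  0.2 0. ]
[-0.0, 2.2, -1.2, np.float64(0.021), -0.0, 2.3, -1.4, np.float64(0.02), -0.0, 2.3, -1.3, np.float64(0.021), -0.0, 2.3, -1.5, np.float64(0.02), -0.0, 2.3, -1.5, np.float64(0.021)]
```

Call:
servo_tool(
  targets=[0, 2.2, -1.2, 0.021, 0, 2.3, -1.4, 0.02, 0, 2.3, -1.3, 0.021, 0, 2.3, -1.5, 0.02, 0, 2.3, -1.5, 0.021],
)

```text
time_s: 12.2
eef_pos: [0.4333, -0.2144, 0.0778]
eef_rot: [0.69, 0.155, 0.69, -0.155]
wrist_force: [1.4, -1.3, -5.0]
opening: 0.453
```

```bash
python3 -c "
from path import *
state();rows(36,5)"
```

```text
t 12.2 foot 32.04 phi 42.0 front [39.5 21.2] Qin [52.9  6.3] L if hooked 61.7 Yt -27.2 F [ 1.36 -1.32 -4.99] Fplate [-1.74 -0.74]
off [-0.  -0.3  0. ]
[0.0, 2.5, -1.6, np.float64(0.021), 0.0, 2.5, -1.8, np.float64(0.021), 0.0, 2.6, -1.8, np.float64(0.021), 0.0, 2.6, -2.0, np.float64(0.021), 0.0, 2.6, -2.0, np.float64(0.021)]
```

Call:
servo_tool(
  targets=[0, 2.5, -1.6, 0.021, 0, 2.5, -1.8, 0.021, 0, 2.6, -1.8, 0.021, 0, 2.6, -2.0, 0.021, 0, 2.6, -2.0, 0.021],
)

```text
time_s: 12.7
eef_pos: [0.431, -0.1988, 0.0778]
eef_rot: [0.681, 0.191, 0.681, -0.191]
wrist_force: [0.5, -1.6, -4.3]
opening: 0.458
```

```bash
python3 -c "
from path import *
state();rows(31,5)"
```

```text
t 12.7 foot 32.0 phi 35.98 front [51.1 21.8] Qin [62.9  5.6] L if hooked 70.1 Yt -27.0 F [ 0.47 -1.65 -4.32] Fplate [-1.7  0.2]
off [-0. -0.  0.]
[-0.0, 2.2, -1.8, np.float64(0.017), -0.0, 2.2, -2.0, np.float64(0.018), -0.0, 2.3, -2.1, np.float64(0.017), -0.0, 2.4, -2.2, np.float64(0.018), -0.0, 2.3, -2.4, np.float64(0.017)]
```

Call:
servo_tool(
  targets=[0, 2.2, -1.8, 0.017, 0, 2.2, -2.0, 0.018, 0, 2.3, -2.1, 0.017, 0, 2.4, -2.2, 0.018, 0, 2.3, -2.4, 0.017],
)

```text
time_s: 13.2
eef_pos: [0.4286, -0.1835, 0.0778]
eef_rot: [0.672, 0.22, 0.672, -0.22]
wrist_force: [1.5, -1.7, -3.2]
opening: 0.458
```

```bash
python3 -c "
from path import *
state();rows(26.5,5)"
```

```text
t 13.2 foot 32.03 phi 31.01 front [63.5 22.3] Qin [73.8  5.1] L if hooked 79.8 Yt -27.0 F [ 1.54 -1.68 -3.23] Fplate [-2.14 -0.78]
off [-0.  0.  0.]
[0.0, 2.2, -2.3, np.float64(0.016), 0.0, 2.2, -2.4, np.float64(0.016), 0.0, 2.2, -2.6, np.float64(0.015), 0.0, 2.3, -2.7, np.float64(0.016), 0.0, 2.4, -2.9, np.float64(0.016)]
```

Call:
servo_tool(
  targets=[0, 2.2, -2.3, 0.016, 0, 2.2, -2.4, 0.016, 0, 2.2, -2.6, 0.015, 0, 2.3, -2.7, 0.016, 0, 2.4, -2.9, 0.016],
)

```text
time_s: 13.7
eef_pos: [0.4253, -0.1667, 0.0778]
eef_rot: [0.663, 0.246, 0.663, -0.247]
wrist_force: [0.7, -2.2, -3.4]
opening: 0.458
```

```bash
python3 -c "
from path import *
state();rows(23,5)
from look import *
i,_=cams.camera('scene');cv2.imwrite('pics/scene11.png',i);shift(i,'pics/scene8.png')
cv2.imwrite('pics/s11.png',cv2.resize(i[215:335,175:325],None,fx=4.5,fy=4.5,interpolation=cv2.INTER_CUBIC))"
```

```text
t 13.7 foot 32.01 phi 26.49 front [78.1 22.6] Qin [87.1  4.7] L if hooked 92.0 Yt -26.9 F [ 0.67 -2.15 -3.44] Fplate [-2.24  0.21]
off [-0. -0.  0.]
[0.0, 1.8, -2.4, np.float64(0.012), 0.0, 1.9, -2.5, np.float64(0.012), 0.0, 1.9, -2.7, np.float64(0.013), 0.0, 2.0, -2.8, np.float64(0.012), 0.0, 1.9, -3.0, np.float64(0.012)]
far end(+x) cc 0.958 px [0.24 0.07]
hook end cc 0.999 px [ 0.01 -0.04]
slab far cc 0.956 px [ 0.03 -0.01]
```

View pics/s11.png

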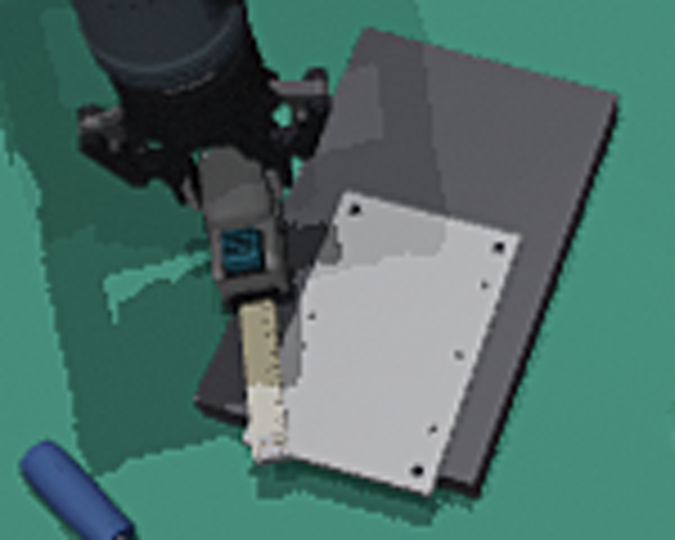

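```bash
sed -i 's/^Yt=.*/Yt=lambda ph: np.interp(ph,[14,20,26.5,35,55.2],[-36,-36,-27,-27,-28.5])/; s/^Qy=.*/Qy=lambda ph: np.interp(ph,[17.5,26.5,30,50,55.2],[3.2,4.7,5,7,8.5])/' path.py; python3 path.py;  python3 -c "
from path import *
state();rows(24.5,5)"
```

```text
len 214.46976390908742
55.2 52.4 [38.5  8.5] 0.0
50 54.6 [43.2  7. ] 10.3
45 58.9 [49.1  6.5] 21.3
40 64.4 [56.1  6. ] 33.3
35 71.7 [64.7  5.5] 46.6
30 82.2 [76.4  5. ] 62.9
25 101.8 [96.7  4.5] 87.4
20 144.7 [139.5   3.6] 133.9
17 168.4 [164.1   3.2] 160.5
16 178.8 [174.8   3.2] 171.9
15 190.6 [186.9   3.2] 184.5
14 204.1 [200.6   3.2] 198.9
t 13.75 foot 31.89 phi 26.46 front [78.8 22.7] Qin [87.7  4.8] L if hooked 92.7 Yt -27.2 F [ 1.16 -2.74 -4.48] Fplate [-2.98 -0.01]
off [-0.2  0.3  0. ]
[-0.0, 1.5, -2.2, np.float64(0.007), -0.0, 1.5, -2.3, np.float64(0.007), -0.1, 1.6, -2.3, np.float64(0.007), 0.0, 1.5, -2.5, np.float64(0.006), -0.0, 1.6, -2.5, np.float64(0.007)]
```

Call:
servo_tool(
  targets=[0, 1.5, -2.2, 0.007, 0, 1.5, -2.3, 0.007, 0, 1.6, -2.3, 0.007, 0, 1.5, -2.5, 0.006, 0, 1.6, -2.5, 0.007],
)

```text
time_s: 14.25
eef_pos: [0.4217, -0.1533, 0.0779]
eef_rot: [0.659, 0.257, 0.658, -0.258]
wrist_force: [-1.2, -5.7, -3.9]
opening: 0.457
```

```bash
python3 -c "
from path import *
state();rows(22.5,5)"
```

```text
t 14.25 foot 32.12 phi 24.57 front [91.  22.5] Qin [99.4  4.3] L if hooked 104.5 Yt -29.6 F [-1.24 -5.68 -3.87] Fplate [-4.76  3.33]
off [ 0.2 -0.3  0. ]
[0.0, 1.7, -2.9, np.float64(0.007), 0.0, 1.8, -3.0, np.float64(0.007), 0.1, 1.7, -3.1, np.float64(0.008), -0.0, 1.8, -3.2, np.float64(0.007), 0.0, 1.9, -3.4, np.float64(0.007)]
```

Call:
servo_tool(
  targets=[0, -0.8, -0.3, 0, 0, -0.8, -0.3, 0, 0, -0.8, -0.3, 0, 0, 0, 0, 0, 0, 0, 0, 0],
)

```text
time_s: 14.75
eef_pos: [0.4194, -0.1543, 0.0778]
eef_rot: [0.659, 0.257, 0.659, -0.257]
wrist_force: [1.1, -1.5, -3.6]
opening: 0.455
```

```bash
python3 -c "
from path import *
state()
from look import *
i,_=cams.camera('scene');cv2.imwrite('pics/scene12.png',i);shift(i,'pics/scene8.png');shift(i,'pics/scene11.png')
state()
cv2.imwrite('pics/s12.png',cv2.resize(i[215:335,175:325],None,fx=4.5,fy=4.5,interpolation=cv2.INTER_CUBIC))"
```

```text
t 14.75 foot 31.95 phi 24.64 front [91.1 24.9] Qin [99.4  6.8] L if hooked 104.5 Yt -27.3 F [ 1.15 -1.48 -3.65] Fplate [-1.81 -0.48]
far end(+x) cc 0.951 px [0.28 0.09]
hook end cc 0.999 px [ 0.01 -0.04]
slab far cc 0.954 px [0.03 0.02]
far end(+x) cc 0.963 px [ 0.07 -0.21]
hook end cc 1.0 px [0. 0.]
slab far cc 0.978 px [ 0.13 -0.01]
t 14.8 foot 31.94 phi 24.64 front [91.1 24.9] Qin [99.4  6.8] L if hooked 104.6 Yt -27.3 F [ 1.23 -1.86 -3.26] Fplate [-2.19 -0.42]
```

View pics/s12.png

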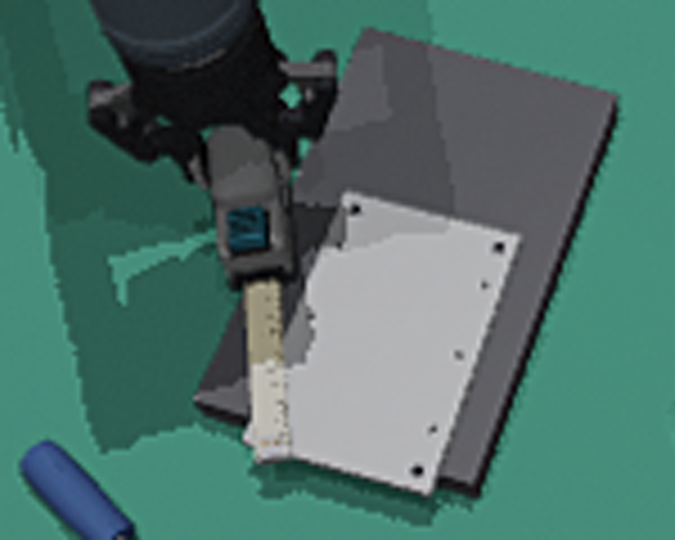

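```bash
sed -i 's/^Yt=.*/Yt=lambda ph: -27.3+0*ph/; s/^Qy=.*/Qy=lambda ph: np.interp(ph,[14,24.6,30,50,55.2],[3.0,6.8,7,7,8.5])/' path.py; python3 path.py;  python3 -c "
from path import *
state();rows(22,5)"
```

```text
len 176.99186853398174
55.2 50.9 [37.7  8.5] 0.0
50 53.6 [42.5  7. ] 10.4
45 59.0 [49.1  7. ] 22.1
40 65.9 [57.2  7. ] 34.9
35 74.8 [67.3  7. ] 49.6
30 86.8 [80.4  7. ] 67.2
25 103.2 [98.   6.8] 88.9
20 123.7 [119.9   5.2] 114.8
17 141.7 [138.5   4.1] 135.7
16 149.1 [146.3   3.7] 144.1
15 157.6 [155.    3.4] 153.5
14 167.4 [164.9   3. ] 164.1
t 14.8 foot 31.94 phi 24.64 front [91.1 24.9] Qin [99.4  6.8] L if hooked 104.6 Yt -27.3 F [ 1.23 -1.86 -3.26] Fplate [-2.19 -0.42]
off [ 0.1 -0.1  0. ]
[-0.0, 1.5, -1.9, np.float64(0.009), -0.0, 1.5, -2.0, np.float64(0.009), -0.0, 1.6, -2.0, np.float64(0.01), -0.0, 1.5, -2.2, np.float64(0.009), -0.1, 1.6, -2.2, np.float64(0.009)]
```

Call:
servo_tool(
  targets=[0, 1.5, -1.9, 0.009, 0, 1.5, -2.0, 0.009, 0, 1.6, -2.0, 0.01, 0, 1.5, -2.2, 0.009, -0.1, 1.6, -2.2, 0.009],
)

```text
time_s: 15.3
eef_pos: [0.4171, -0.1415, 0.0779]
eef_rot: [0.652, 0.273, 0.652, -0.273]
wrist_force: [2.2, -2.9, -4.0]
opening: 0.453
```

```bash
python3 -c "
from path import *
state();rows(20,5)"
```

```text
t 15.3 foot 32.06 phi 21.94 front [102.7  24.5] Qin [110.2   6. ] L if hooked 114.5 Yt -27.1 F [ 2.22 -2.91 -3.98] Fplate [-3.54 -0.93]
off [-0.  -0.2  0. ]
[0.0, 1.2, -1.8, np.float64(0.007), 0.0, 1.2, -1.8, np.float64(0.007), 0.0, 1.3, -1.8, np.float64(0.006), 0.0, 1.2, -2.0, np.float64(0.007), 0.1, 1.3, -2.0, np.float64(0.007)]
```

Call:
servo_tool(
  targets=[0, 1.3, -1.8, 0.007, 0, 1.3, -1.8, 0.007, 0, 1.3, -1.8, 0.006, 0, 1.3, -2.0, 0.007, 0.1, 1.3, -2.0, 0.007],
)

```text
time_s: 15.8
eef_pos: [0.4153, -0.1304, 0.0778]
eef_rot: [0.648, 0.284, 0.648, -0.284]
wrist_force: [0.7, -3.4, -4.7]
opening: 0.455
```

```bash
python3 -c "
from path import *
state();rows(18.3,5)"
```

```text
t 15.8 foot 31.95 phi 19.99 front [113.   23.7] Qin [119.8   4.9] L if hooked 123.7 Yt -27.5 F [ 0.74 -3.44 -4.66] Fplate [-3.46  0.64]
off [0.2 0.  0. ]
[-0.0, 1.0, -1.8, np.float64(0.006), -0.0, 1.1, -1.9, np.float64(0.006), -0.0, 1.0, -2.0, np.float64(0.006), -0.0, 1.1, -2.0, np.float64(0.006), -0.0, 1.1, -2.1, np.float64(0.006)]
```

Forces balanced. Carrying on.

Call:
servo_tool(
  targets=[0, 1.0, -1.8, 0.006, 0, 1.1, -1.9, 0.006, 0, 1.0, -2.0, 0.006, 0, 1.1, -2.0, 0.006, 0, 1.1, -2.1, 0.006],
)

```text
time_s: 16.3
eef_pos: [0.4127, -0.1194, 0.0778]
eef_rot: [0.643, 0.293, 0.643, -0.293]
wrist_force: [-0.3, -4.3, -4.1]
opening: 0.458
```

```bash
python3 -c "
from path import *
state();rows(16.9,5)"
```

```text
t 16.3 foot 31.99 phi 18.29 front [123.5  23.4] Qin [129.8   4.4] L if hooked 133.2 Yt -27.4 F [-0.27 -4.32 -4.09] Fplate [-3.88  1.91]
off [0.1 0.1 0. ]
[-0.0, 0.9, -1.8, np.float64(0.005), -0.0, 0.9, -1.8, np.float64(0.005), -0.0, 0.9, -1.9, np.float64(0.005), -0.0, 1.0, -1.9, np.float64(0.004), -0.0, 0.9, -2.0, np.float64(0.005)]
```

Call:
servo_tool(
  targets=[0, 0.7, -1.8, 0.005, 0, 0.7, -1.8, 0.005, 0, 0.8, -1.9, 0.005, 0, 0.9, -1.9, 0.004, 0, 0.9, -2.0, 0.005],
)

```text
time_s: 16.8
eef_pos: [0.4098, -0.1097, 0.0778]
eef_rot: [0.64, 0.301, 0.64, -0.301]
wrist_force: [0.7, -3.5, -4.2]
opening: 0.455
```

```bash
python3 -c "
from path import *
state();rows(15.8,5)"
```

```text
t 16.8 foot 32.04 phi 16.93 front [133.2  23.6] Qin [139.1   4.5] L if hooked 142.2 Yt -26.9 F [ 0.72 -3.48 -4.25] Fplate [-3.49  0.68]
off [-0.4 -0.1  0. ]
[0.0, 0.9, -1.6, np.float64(0.004), 0.0, 0.8, -1.7, np.float64(0.004), 0.0, 0.9, -1.7, np.float64(0.004), 0.0, 0.9, -1.8, np.float64(0.004), 0.0, 0.9, -1.9, np.float64(0.004)]
```

Call:
servo_tool(
  targets=[0, 0.8, -1.6, 0.004, 0, 0.7, -1.7, 0.004, 0, 0.8, -1.7, 0.004, 0, 0.8, -1.8, 0.004, 0, 0.8, -1.9, 0.004],
)

```text
time_s: 17.3
eef_pos: [0.4073, -0.1005, 0.0778]
eef_rot: [0.637, 0.307, 0.637, -0.307]
wrist_force: [2.2, -3.4, -4.7]
opening: 0.449
```

```bash
python3 -c "
from path import *
state();rows(14.9,5)
from look import *
i,_=cams.camera('scene');cv2.imwrite('pics/scene13.png',i);shift(i,'pics/scene8.png')"
```

```text
t 17.3 foot 32.04 phi 15.79 front [142.3  23.5] Qin [147.8   4.2] L if hooked 150.6 Yt -26.6 F [ 2.21 -3.4  -4.66] Fplate [-3.99 -0.73]
off [-0.4 -0.5  0. ]
[0.0, 0.8, -1.5, np.float64(0.003), 0.0, 0.7, -1.6, np.float64(0.003), 0.0, 0.8, -1.5, np.float64(0.003), 0.0, 0.8, -1.7, np.float64(0.003), 0.0, 0.8, -1.6, np.float64(0.003)]
far end(+x) cc 0.908 px [ 0.69 -0.07]
hook end cc 0.999 px [ 0.   -0.04]
slab far cc 0.827 px [0.64 0.01]
```

Call:
servo_tool(
  targets=[0, 0.8, -1.5, 0.003, 0, 0.7, -1.6, 0.003, 0, 0.8, -1.5, 0.003, 0, 0.8, -1.7, 0.003, 0, 0.8, -1.6, 0.003],
)

```text
time_s: 17.85
eef_pos: [0.4053, -0.092, 0.0777]
eef_rot: [0.634, 0.312, 0.635, -0.312]
wrist_force: [-0.0, -4.6, -3.7]
opening: 0.455
```

```bash
python3 -c "
from path import *
state();rows(14.0,5)"
```

```text
t 17.85 foot 31.94 phi 14.91 front [150.8  22.9] Qin [156.    3.5] L if hooked 158.6 Yt -27.1 F [-0.04 -4.6  -3.69] Fplate [-4.23  1.81]
off [-0.2  0.   0. ]
[-0.0, 0.7, -1.7, np.float64(0.003), -0.0, 0.7, -1.7, np.float64(0.003), -0.0, 0.8, -1.8, np.float64(0.004), -0.0, 0.7, -1.8, np.float64(0.003), -0.1, 0.8, -1.9, np.float64(0.003)]
```

Call:
servo_tool(
  targets=[0, 0.5, -1.6, 0.003, 0, 0.5, -1.6, 0.003, 0, 0.6, -1.6, 0.003, 0, 0.6, -1.6, 0.003, 0, 0.6, -1.4, 0.003],
)

```text
time_s: 18.35
eef_pos: [0.4029, -0.084, 0.0778]
eef_rot: [0.632, 0.317, 0.632, -0.317]
wrist_force: [1.9, -3.6, -4.6]
opening: 0.455
```

Run:
```python
from plan import *
state()
R,p,M=wpose();im,_=cams.camera("wrist");cv2.imwrite("pics/w14.png",im)
i,_=cams.camera("scene");cv2.imwrite("pics/scene14.png",i)
f=R[:,2];c=p+16*f
org=(175,215);cr=cv2.resize(i[215:335,175:325],None,fx=5,fy=5,interpolation=cv2.INTER_CUBIC)
cv2.imwrite("pics/s14.png",cr.copy())
overlay(cr,"scene",c[0],c[1],p[2]-45.8,np.radians(st()[3]),165,5,np.array(org))
cs=[C+a*80*Px+b*55*Py+[0,0,38] for a,b in [(-1,1),(1,1),(1,-1),(-1,-1)]]
h=np.array([topix("scene",x/1000) for x in cs]);cv2.polylines(cr,[np.round(((h-org+.5)*5-.5)*8).astype(np.int32)],True,(0,255,0),1,cv2.LINE_AA,3)
cv2.imwrite("pics/s14o.png",cr)
```

```text
t 18.35 foot 31.99 phi 14.07 front [158.9  22.7] Qin [163.7   3.3] L if hooked 166.2 Yt -26.9 F [ 1.92 -3.56 -4.64] Fplate [-4.02 -0.4 ]
```

View pics/s14o.png

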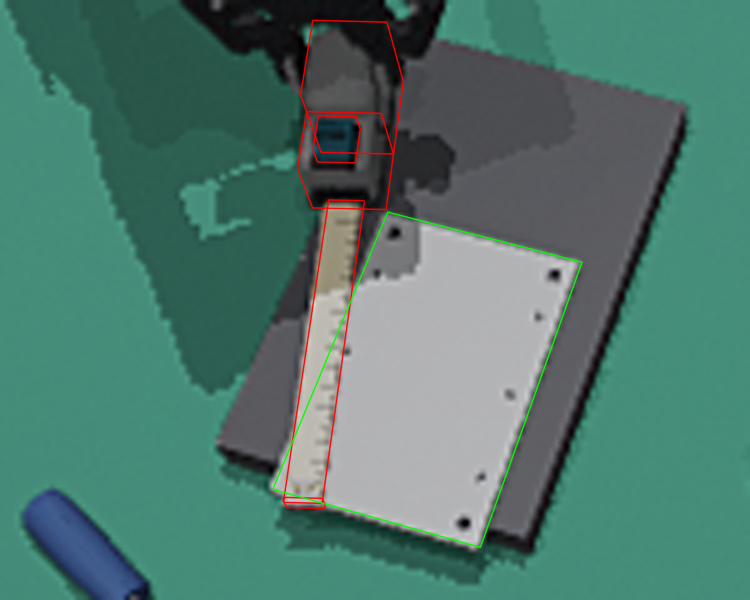

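View pics/w14.png

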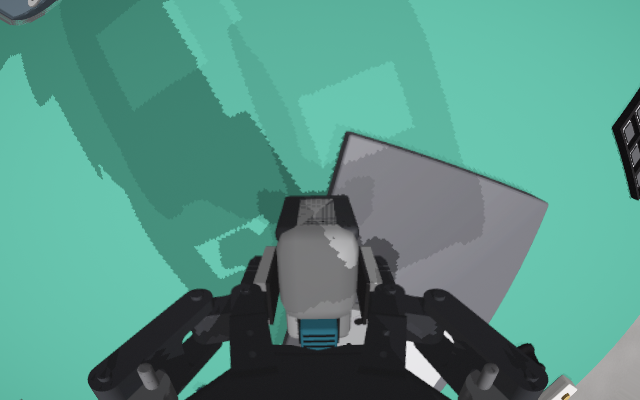

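```bash
cat > swing.py <<'E'
from plan import *
def wps(ph,Y0,Y1,q0,q1,ph0=14.07):
    f=(ph0-ph)/ph0; Yt=Y0+(Y1-Y0)*f; qx=q0+(q1-q0)*f
    s,c=np.sin(np.radians(ph)),np.cos(np.radians(ph));L=(qx-10.5*s)/c
    return target(ph,L,Yt),L
def rows(phi_to,n,Y0,Y1,q0=163.7,q1=163.0,foot=32):
    o,R,p,yaw=st();phi=yaw-(np.degrees(th)-180)
    off=p-wps(phi,Y0,Y1,q0,q1)[0][0];off[2]=0
    P=p.copy();yw=yaw;out=[]
    for k in range(1,n+1):
        f=phi+(phi_to-phi)*k/n
        (T,yn,Q),L=wps(f,Y0,Y1,q0,q1);T=T+off*(1-k/n);T[2]=p[2]+(foot+45.8-p[2])*k/n
        a=np.radians(yw);Rz=np.array([[0,-np.sin(a),np.cos(a)],[0,np.cos(a),np.sin(a)],[-1,0,0]])
        d=(Rz.T@(T-P)).round(1);tr=round(-np.radians(yn-yw),3)
        out+=[*d.tolist(),float(tr)];P=P+Rz@d;yw=yw-np.degrees(tr)
    print("off",off.round(1),"L",round(L,1),"Q",Q.round(1));print(out)
E
python3 -c "
from swing import *
rows(11.5,5,-27,-33)"
```

```text
off [-0.2  0.1  0. ] L 164.8 Q [163.6  -5.5]
[-0.0, 2.2, 0.3, 0.009, -0.0, 2.3, 0.3, 0.009, -0.0, 2.2, 0.3, 0.009, -0.0, 2.2, 0.3, 0.009, -0.0, 2.3, 0.2, 0.009]
```

Call:
servo_tool(
  targets=[0, 2.2, 0.3, 0.009, 0, 2.3, 0.3, 0.009, 0, 2.2, 0.3, 0.009, 0, 2.2, 0.3, 0.009, 0, 2.3, 0.2, 0.009],
)

```text
time_s: 18.95
eef_pos: [0.4129, -0.0786, 0.0777]
eef_rot: [0.625, 0.331, 0.625, -0.331]
wrist_force: [-1.1, -3.5, -3.1]
opening: 0.458
```

```bash
python3 -c "
from swing import *
state();rows(9,5,-27,-33)"
```

```text
t 18.95 foot 31.91 phi 11.46 front [159.4  13.9] Qin [163.4  -5.7] L if hooked 164.6 Yt -28.1 F [-1.14 -3.54 -3.12] Fplate [-2.83  2.42]
off [ 0.1 -0.2  0. ] L 163.8 Q [163.4 -13.9]
[-0.0, 2.1, 0.1, 0.009, -0.0, 2.1, 0.2, 0.008, -0.1, 2.1, 0.1, 0.009, 0.0, 2.1, 0.1, 0.008, 0.0, 2.1, 0.1, 0.009]
```

Call:
servo_tool(
  targets=[0, 2.1, 0.2, 0.009, 0, 2.1, 0.2, 0.008, 0, 2.1, 0.2, 0.009, 0, 2.1, 0.2, 0.008, 0, 2.1, 0.2, 0.009],
)

```text
time_s: 19.45
eef_pos: [0.4224, -0.0737, 0.0778]
eef_rot: [0.618, 0.344, 0.618, -0.344]
wrist_force: [-0.9, -4.1, -4.0]
opening: 0.458
```

```bash
python3 -c "
from swing import *
state();rows(6,5,-27,-33)
from look import *
i,_=cams.camera('scene');cv2.imwrite('pics/scene15.png',i);shift(i,'pics/scene8.png')"
```

```text
t 19.45 foot 32.01 phi 9.01 front [159.8   5.7] Qin [163.  -14.1] L if hooked 163.4 Yt -29.3 F [-0.86 -4.07 -4.04] Fplate [-3.42  2.37]
off [ 0.4 -0.4  0. ] L 163.1 Q [163.3 -23.8]
[0.0, 2.5, 0.0, 0.011, 0.0, 2.6, 0.1, 0.01, 0.0, 2.5, -0.1, 0.011, 0.0, 2.5, 0.0, 0.01, 0.0, 2.6, -0.0, 0.011]
far end(+x) cc 0.839 px [-0.42  0.11]
hook end cc 0.999 px [ 0.   -0.05]
slab far cc 0.62 px [0.68 0.1 ]
```

Plate still unmoved (hook end 0.00, −0.05 px against the reference).

Call:
servo_tool(
  targets=[0, 2.5, 0.1, 0.011, 0, 2.6, 0.1, 0.01, 0, 2.5, 0.1, 0.011, 0, 2.5, 0.1, 0.01, 0, 2.6, 0, 0.011],
)

```text
time_s: 20.0
eef_pos: [0.4332, -0.0674, 0.0777]
eef_rot: [0.608, 0.361, 0.608, -0.361]
wrist_force: [-1.6, -3.2, -3.1]
opening: 0.454
```

```bash
python3 -c "
from swing import *
state();rows(3,5,-27,-33)"
```

```text
t 20.0 foot 31.86 phi 5.96 front [161.1  -3.8] Qin [163.1 -23.7] L if hooked 162.9 Yt -30.1 F [-1.6  -3.22 -3.1 ] Fplate [-2.35  2.71]
off [-0.2 -0.3  0. ] L 162.8 Q [163.1 -33.7]
[-0.0, 2.6, 0.0, 0.01, -0.1, 2.5, -0.0, 0.011, 0.0, 2.6, -0.1, 0.01, -0.0, 2.6, -0.0, 0.01, -0.0, 2.6, -0.1, 0.011]
```

Call:
servo_tool(
  targets=[0, 2.6, 0, 0.01, 0, 2.5, 0, 0.011, 0, 2.6, 0, 0.01, 0, 2.6, 0, 0.01, 0, 2.6, 0, 0.011],
)

```text
time_s: 20.5
eef_pos: [0.445, -0.0616, 0.0778]
eef_rot: [0.599, 0.376, 0.599, -0.376]
wrist_force: [-0.5, -4.0, -4.3]
opening: 0.455
```

```bash
python3 -c "
from swing import *
state();rows(0.0,5,-27,-33,q1=163)"
```

```text
t 20.5 foot 31.98 phi 2.98 front [161.6 -14. ] Qin [162.7 -34. ] L if hooked 162.3 Yt -31.9 F [-0.45 -4.02 -4.33] Fplate [-3.53  1.97]
off [ 0.4 -0.4  0. ] L 163.0 Q [163.  -43.5]
[-0.0, 2.5, -0.2, 0.01, -0.0, 2.5, -0.2, 0.011, -0.0, 2.5, -0.2, 0.01, -0.0, 2.4, -0.2, 0.011, -0.0, 2.5, -0.3, 0.01]
```

Call:
servo_tool(
  targets=[0, 2.4, -0.1, 0.01, 0, 2.4, -0.1, 0.011, 0, 2.4, -0.1, 0.01, 0, 2.3, -0.1, 0.011, 0, 2.3, -0.1, 0.01],
)

```text
time_s: 21.0
eef_pos: [0.4558, -0.0565, 0.078]
eef_rot: [0.589, 0.392, 0.588, -0.392]
wrist_force: [1.4, -4.5, -4.8]
opening: 0.452
```

Call:
servo_tool(
  targets=[0, 0, 0, 0, 0, 0, 0, 0, 0, 0, 0, 0, 0, 0, 0, 0, 0, 0, 0, 0],
)

```text
time_s: 21.5
eef_pos: [0.4555, -0.0565, 0.0779]
eef_rot: [0.589, 0.392, 0.589, -0.391]
wrist_force: [0.7, -4.0, -4.4]
opening: 0.453
```

Run:
```python
from plan import *
from look import shift
state()
R,p,M=wpose();im,_=cams.camera("wrist");cv2.imwrite("pics/w16.png",im)
i,_=cams.camera("scene");cv2.imwrite("pics/scene16.png",i);shift(i,'pics/scene8.png')
f=R[:,2];c=p+16*f
org=(205,215);cr=cv2.resize(i[215:335,205:315],None,fx=5,fy=5,interpolation=cv2.INTER_CUBIC)
c2=cr.copy()
overlay(cr,"scene",c[0],c[1],p[2]-45.8,np.radians(st()[3]),162,5,np.array(org))
cs=[C+a*80*Px+b*55*Py+[0,0,38] for a,b in [(-1,1),(1,1),(1,-1),(-1,-1)]]
h=np.array([topix("scene",x/1000) for x in cs]);cv2.polylines(cr,[np.round(((h-org+.5)*5-.5)*8).astype(np.int32)],True,(0,255,0),1,cv2.LINE_AA,3)
cv2.imwrite("pics/s16o.png",np.hstack([c2[:, :400],cr[:, :400]]))
```

```text
t 21.5 foot 32.1 phi 0.06 front [162.3 -22.8] Qin [162.3 -42.8] L if hooked 162.3 Yt -32.5 F [ 0.75 -4.01 -4.39] Fplate [-3.99  0.86]
far end(+x) cc 0.855 px [0.29 0.28]
hook end cc 0.999 px [ 0.01 -0.05]
slab far cc 0.433 px [ 0.75 -1.75]
```

View pics/s16o.png

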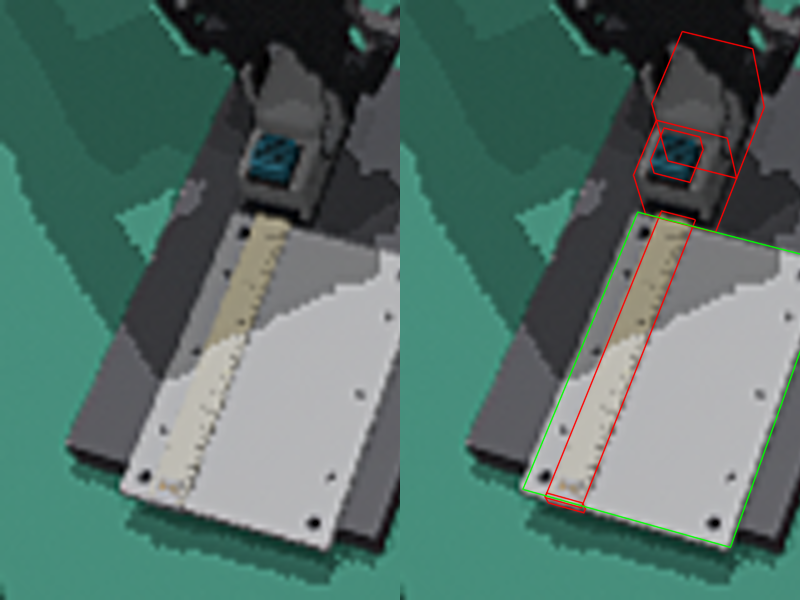

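View pics/w16.png

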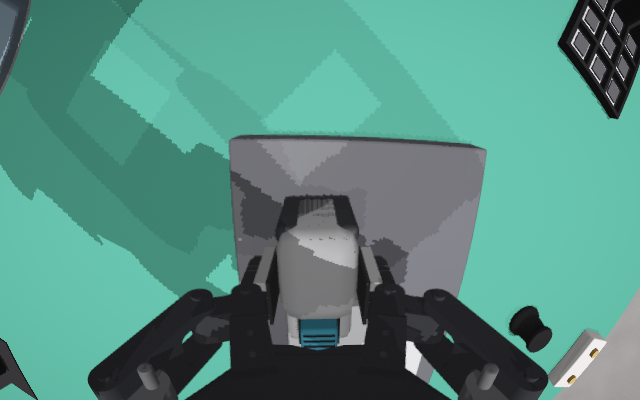

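Run:
```python
from plan import *
i=cv2.imread("pics/scene16.png")
cv2.imwrite("pics/s16z.png",cv2.resize(i[250:320,222:272],None,fx=11,fy=8.4,interpolation=cv2.INTER_CUBIC))
im=cv2.imread("pics/w16.png");cv2.imwrite("pics/w16z.png",cv2.resize(im[180:360,260:380],None,fx=4,fy=3.3,interpolation=cv2.INTER_CUBIC))
```

```text
(no output)
```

View pics/s16z.png

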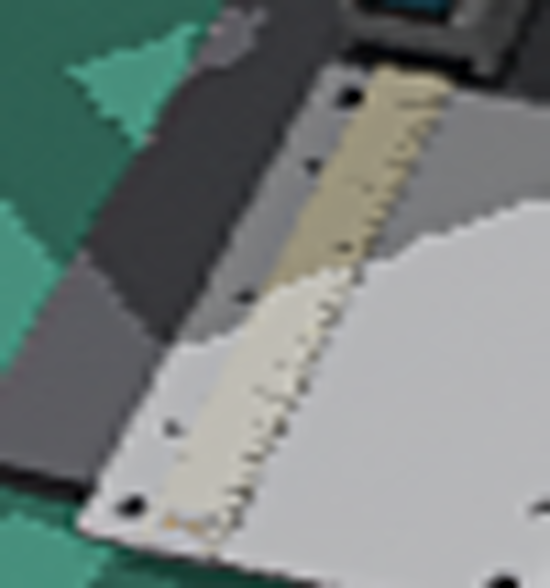

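View pics/w16z.png

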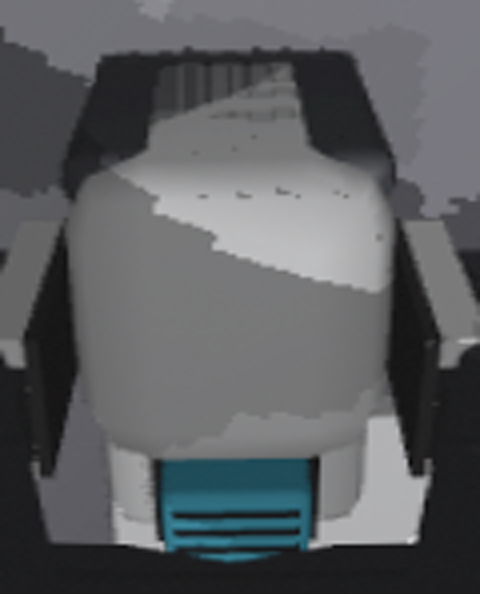

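Run:
```python
from plan import *
def pt(x,y,z): 
    W=onplane("scene",222+(x+.5)/11-.5,250+(y+.5)/8.4-.5,z/1000)*1000
    return w2p(W)
for n,a,b,z in [("bladeL",(375,65),(165,500),42),("bladeR",(448,90),(240,520),42),("plateL",(325,68),(78,530),38)]:
    A1,B1=pt(*a,z),pt(*b,z);d=B1-A1;print(n,A1.round(1),B1.round(1),"phi",np.degrees(np.arctan2(-d[1],-d[0])).round(2))
```

```text
bladeL [159.8 -10.9] [ 11.8 -16. ] phi 1.96
bladeR [156.3 -31.1] [ 10.6 -34.7] phi 1.41
plateL [157.2   1.7] [-1.   0.8] phi 0.34
```

Call:
servo_tool(
  targets=[0, 1, 0, 0.005, 0, 1, 0, 0.005, 0, 1, 0, 0.005, 0.3, 1, 0, 0.004, 0.3, 0.9, 0, 0.004],
)

```text
time_s: 22.1
eef_pos: [0.4599, -0.0544, 0.0772]
eef_rot: [0.584, 0.398, 0.584, -0.398]
wrist_force: [0.7, -2.5, -2.9]
opening: 0.455
```

Run:
```python
from plan import *
state()
i,_=cams.camera("scene");cv2.imwrite("pics/scene17.png",i)
cv2.imwrite("pics/s17z.png",cv2.resize(i[250:320,222:272],None,fx=11,fy=8.4,interpolation=cv2.INTER_CUBIC))
```

```text
t 22.1 foot 31.37 phi -1.28 front [162.5 -26.4] Qin [162.1 -46.4] L if hooked 162.3 Yt -32.2 F [ 0.68 -2.48 -2.88] Fplate [-2.55  0.33]
```

View pics/s17z.png

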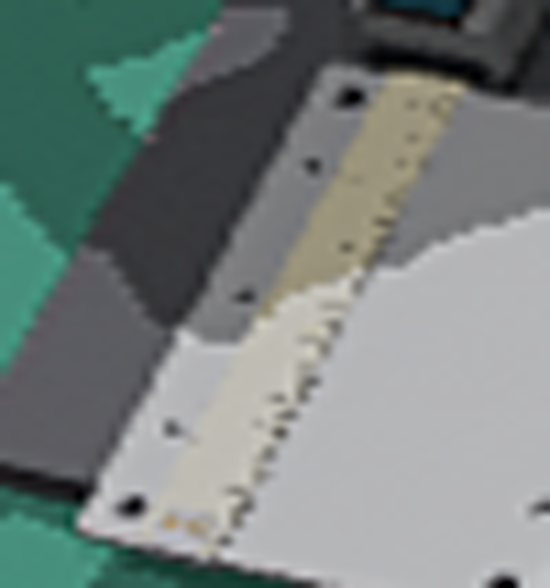

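Call:
servo_tool(
  targets=[0.4, 0, 0, 0, 0.4, 0, 0, 0, 0, 0, 0.4, 0, 0, 0, 0.4, 0, 0, 0, 0, 0],
)

```text
time_s: 22.65
eef_pos: [0.4603, -0.0554, 0.0765]
eef_rot: [0.584, 0.398, 0.584, -0.398]
wrist_force: [1.8, -3.3, -2.4]
opening: 0.456
```

```bash
python3 -c "
from plan import *
state()"
```

```text
t 22.65 foot 30.67 phi -1.27 front [161.4 -26.3] Qin [161.  -46.3] L if hooked 161.3 Yt -32.2 F [ 1.78 -3.28 -2.44] Fplate [-3.71 -0.37]
```

Call:
servo_tool(
  targets=[0, 0, 0.4, 0, 0, 0, 0.4, 0, 0, 0, 0, 0, 0, 0, 0, 0, 0, 0, 0, 0],
)

```text
time_s: 23.15
eef_pos: [0.4603, -0.0558, 0.0764]
eef_rot: [0.584, 0.398, 0.584, -0.398]
wrist_force: [-0.8, 0.3, -1.0]
opening: 0.455
```

```bash
python3 -c "
from plan import *
state()"
```

```text
t 23.15 foot 30.56 phi -1.27 front [161.1 -26.2] Qin [160.6 -46.2] L if hooked 160.9 Yt -32.2 F [-0.76  0.27 -1.04] Fplate [0.55 0.6 ]
```

Call:
servo_tool(
  targets=[0, 0, -0.2, 0, 0.2, 0, 0, 0, 0.2, 0, 0, 0, 0, 0, 0, 0, 0, 0, 0, 0],
)

```text
time_s: 23.65
eef_pos: [0.4603, -0.0558, 0.076]
eef_rot: [0.584, 0.398, 0.584, -0.398]
wrist_force: [-0.2, 0.1, 0.0]
opening: 0.454
```

```bash
python3 -c "
from plan import *
state()"
```

```text
t 23.65 foot 30.23 phi -1.27 front [161.1 -26.2] Qin [160.6 -46.2] L if hooked 160.9 Yt -32.1 F [-0.23  0.12  0.03] Fplate [0.2  0.16]
```

Call:
servo_tool(
  targets=[0.2, 0, 0, 0, 0.2, 0, 0, 0, 0, 0, 0, 0, 0, 0, 0, 0, 0, 0, 0, 0],
)

```text
time_s: 24.15
eef_pos: [0.4604, -0.056, 0.0759]
eef_rot: [0.584, 0.398, 0.584, -0.398]
wrist_force: [-2.1, -0.1, 5.1]
opening: 0.454
```

```bash
python3 -c "
from plan import *
state()
from look import shift
i,_=cams.camera('scene');cv2.imwrite('pics/scene18.png',i);shift(i,'pics/scene8.png')
cv2.imwrite('pics/s18z.png',cv2.resize(i[230:320,222:282],None,fx=9,fy=6.6,interpolation=cv2.INTER_CUBIC))"
```

```text
t 24.15 foot 30.12 phi -1.27 front [160.9 -26.2] Qin [160.4 -46.2] L if hooked 160.7 Yt -32.2 F [-2.14 -0.13  5.08] Fplate [0.71 2.02]
far end(+x) cc 0.84 px [0.26 0.43]
hook end cc 0.999 px [ 0.   -0.04]
slab far cc 0.442 px [ 0.67 -1.96]
```

View pics/s18z.png

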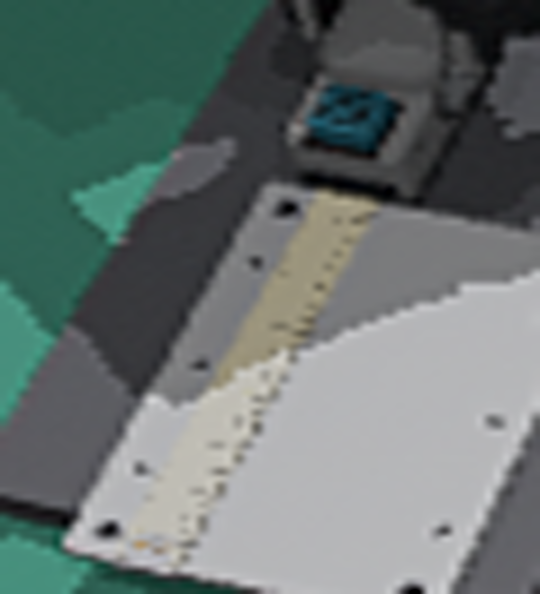

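Call:
servo_tool(
  targets=[-0.2, 0, 0, 0, 0, 0, 0, 0, 0, 0, 0, 0, 0, 0, 0, 0, 0, 0, 0, 0],
  fingers=60,
)

```text
time_s: 24.7
eef_pos: [0.4603, -0.0558, 0.0757]
eef_rot: [0.584, 0.398, 0.584, -0.398]
wrist_force: [-0.7, -0.2, 0.7]
opening: 0.706
```

```bash
python3 -c "
from plan import *
state()
from look import shift
i,_=cams.camera('scene');cv2.imwrite('pics/scene19.png',i);shift(i,'pics/scene8.png')
R,p,M=wpose();print(p)
im,_=cams.camera('wrist');cv2.imwrite('pics/w19.png',im)
cv2.imwrite('pics/s19z.png',np.hstack([cv2.resize(i[230:320,222:282],None,fx=6,fy=6,interpolation=cv2.INTER_CUBIC),cv2.resize(im[180:360,260:380],None,fx=3.5,fy=3,interpolation=cv2.INTER_CUBIC)]))"
```

```text
t 24.7 foot 29.9 phi -1.27 front [161.1 -26.2] Qin [160.6 -46.2] L if hooked 160.9 Yt -32.2 F [-0.73 -0.18  0.66] Fplate [0.11 0.74]
far end(+x) cc 0.838 px [0.25 0.41]
hook end cc 0.999 px [ 0.   -0.04]
slab far cc 0.528 px [-0.07 -6.54]
[460.30793295 -55.78705899  75.72060064]
```

View pics/s19z.png

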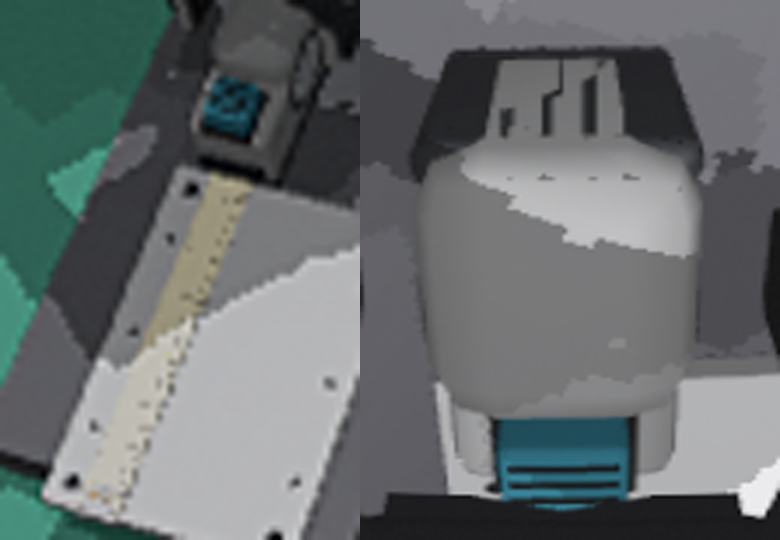

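Call:
servo_tool(
  targets=[-5, 0, 0, 0, -15, 0, 0, 0, -20, 0, 0, 0, -20, 0, 0, 0, -15, 0, 0, 0],
)

```text
time_s: 25.3
eef_pos: [0.4608, -0.056, 0.1524]
eef_rot: [0.585, 0.398, 0.584, -0.398]
wrist_force: [0.5, -0.7, 0.2]
opening: 0.699
```

Call:
servo_tool(
  targets=[0, 0, 10, 0, 0, 0.5, 12, 0, 0, 0.5, 12, 0, 0, 0, 8, 0, 0, 0, 0, 0],
  fingers=0,
)

```text
time_s: 25.8
eef_pos: [0.4767, -0.0959, 0.15]
eef_rot: [0.584, 0.399, 0.584, -0.399]
wrist_force: [0.3, 0.5, -0.1]
opening: -0.004
```

Call:
servo_tool(
  targets=[0, 0, 0, 0, 0, 0, 0, 0, 0, 0, 0, 0, 0, 0, 0, 0, 0, 0, 0, 0],
)

```text
time_s: 26.3
eef_pos: [0.4766, -0.0943, 0.1509]
eef_rot: [0.584, 0.398, 0.584, -0.398]
wrist_force: [0.4, 0.4, 0.2]
opening: 0.0
```

Run:
```python
from plan import *
state()
from look import shift
o,R,p,yaw=st();print(p,o["opening"],o["wrist_force"])
im,_=cams.camera('wrist');cv2.imwrite('pics/w20.png',im)
i,_=cams.camera('scene');cv2.imwrite('pics/scene20.png',i);shift(i,'pics/scene8.png')
cv2.imwrite('pics/s20z.png',cv2.resize(i[190:320,205:305],None,fx=6,fy=4.6,interpolation=cv2.INTER_CUBIC))
# expected tape pose from grip
a=np.radians(yaw+1.27);g=np.array([460.3,-55.8]);c=g+16*np.array([np.cos(a),np.sin(a)])
M=np.array(cams.camera_params("wrist")["mount"])
cv2.imwrite("pics/w20o.png",wov(im.copy(),R,p,M,c[0],c[1],30,a,160))
lk=np.array([*(c+26*np.array([np.cos(a),np.sin(a)])),90]);print("lock",lk.round(1),"tool offs",(R.T@(lk-p)).round(1))
```

```text
t 26.3 foot 105.05 phi -1.25 front [119.2 -26.4] Qin [118.8 -46.4] L if hooked 119.0 Yt -33.3 F [0.44 0.45 0.18] Fplate [ 0.24 -0.58]
[476.61622263 -94.32492977 150.85186922] 4.7282458257668254e-05 [0.43775042 0.445774   0.17545729]
far end(+x) cc 0.838 px [0.35 0.16]
hook end cc 0.999 px [ 0.01 -0.05]
slab far cc 0.449 px [ 0.68 -0.88]
lock [476.5 -94.5  90. ] tool offs [60.9 -0.2  0.2]
```

View pics/w20o.png

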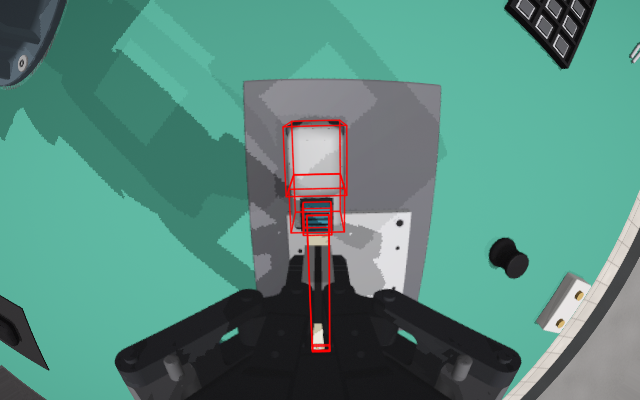

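View pics/s20z.png

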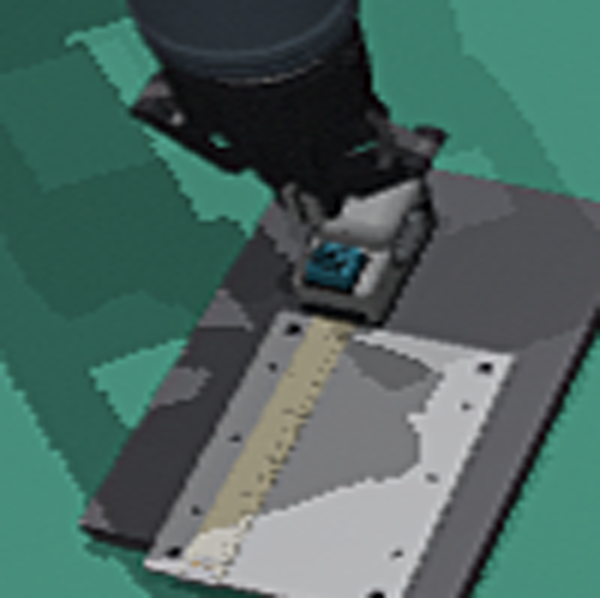

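Run:
```python
import cv2,numpy as np
a=cv2.imread("pics/w20.png");b=cv2.imread("pics/w20o.png")
f=lambda i:cv2.resize(i[110:290,275:355],None,fx=4.8,fy=3.3,interpolation=cv2.INTER_CUBIC)
cv2.imwrite("pics/w20z.png",np.hstack([f(a),f(b)]))
```

```text
(no output)
```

View pics/w20z.png

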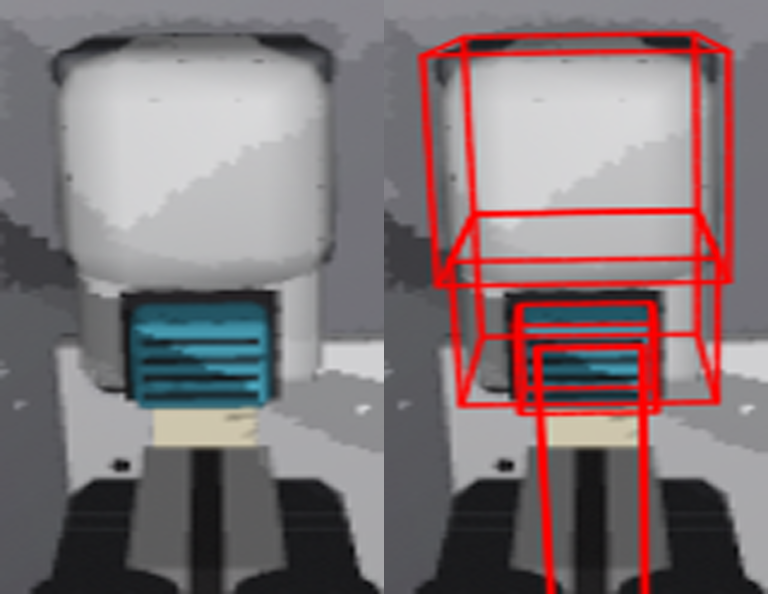

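Call:
servo_tool(
  targets=[8, 0, 0, 0, 10, 0, 0, 0, 8, 0, 0, 0, 4, 0, 0, 0, 0, 0, 0, 0],
)

```text
time_s: 26.9
eef_pos: [0.4759, -0.0942, 0.1196]
eef_rot: [0.583, 0.398, 0.585, -0.398]
wrist_force: [0.1, -0.8, 0.7]
opening: 0.001
```

Call:
servo_tool(
  targets=[1, 0, 0, 0, 1, 0, 0, 0, 1, 0, 0, 0, 1, 0, 0, 0, 1, 0, 0, 0],
)

```text
time_s: 27.4
eef_pos: [0.4767, -0.0946, 0.1159]
eef_rot: [0.584, 0.398, 0.584, -0.398]
wrist_force: [-0.9, -0.2, 0.1]
opening: -0.002
```

Call:
servo_tool(
  targets=[0.7, 0, 0, 0, 0.7, 0, 0, 0, 0.7, 0, 0, 0, 0.7, 0, 0, 0, 0.2, 0, 0, 0],
)

```text
time_s: 27.9
eef_pos: [0.4766, -0.0946, 0.1127]
eef_rot: [0.584, 0.398, 0.584, -0.398]
wrist_force: [0.3, 0.7, 0.6]
opening: 0.004
```

Call:
servo_tool(
  targets=[0.6, 0, 0, 0, 0.6, 0, 0, 0, 0.6, 0, 0, 0, 0.6, 0, 0, 0, 0, 0, 0, 0],
)

```text
time_s: 28.4
eef_pos: [0.4766, -0.0946, 0.1103]
eef_rot: [0.584, 0.398, 0.584, -0.398]
wrist_force: [-0.2, -0.7, 0.4]
opening: -0.005
```

Run:
```python
from plan import *
state()
i,_=cams.camera('scene');cv2.imwrite('pics/scene21.png',i)
im,_=cams.camera('wrist')
cv2.imwrite('pics/s21z.png',np.hstack([cv2.resize(i[200:300,215:295],None,fx=5,fy=5,interpolation=cv2.INTER_CUBIC),cv2.resize(im[130:330,260:380],None,fx=3.2,fy=2.5,interpolation=cv2.INTER_CUBIC)]))
```

```text
t 28.4 foot 64.47 phi -1.27 front [119.  -26.3] Qin [118.6 -46.3] L if hooked 118.8 Yt -33.1 F [-0.16 -0.69  0.42] Fplate [-0.58  0.42]
```

View pics/s21z.png

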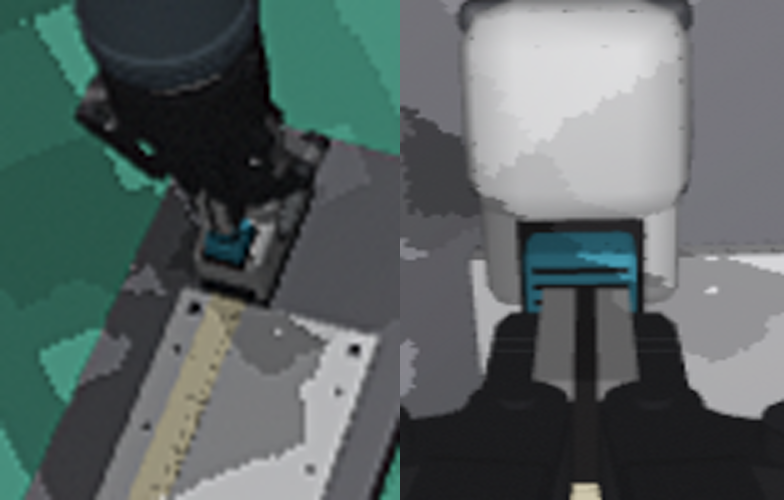

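Call:
servo_tool(
  targets=[0.6, 0, 0, 0, 0.6, 0, 0, 0, 0.6, 0, 0, 0, 0.6, 0, 0, 0, 0.6, 0, 0, 0],
)

```text
time_s: 29.0
eef_pos: [0.4766, -0.0946, 0.1073]
eef_rot: [0.584, 0.398, 0.584, -0.398]
wrist_force: [0.2, -0.6, 0.3]
opening: 0.003
```

Call:
servo_tool(
  targets=[0.5, 0, 0, 0, 0.5, 0, 0, 0, 0.5, 0, 0, 0, 0.5, 0, 0, 0, 0.5, 0, 0, 0],
)

```text
time_s: 29.5
eef_pos: [0.4766, -0.0946, 0.1049]
eef_rot: [0.584, 0.398, 0.584, -0.398]
wrist_force: [1.0, 0.1, 0.2]
opening: -0.001
```

Run:
```python
from plan import *
R,p,M=wpose()
im,d=cams.camera('wrist')
K=np.array(cams.camera_params("wrist")["intrinsics"])
def P(u,v):
    dx,dy=u-K[0,2],v-K[1,2];r=np.hypot(dx,dy);t=r/K[0,0]
    z=d[v,u];c=np.array([dx/r*np.tan(t)*z,dy/r*np.tan(t)*z,z]);return R@(M[:3,:3]@c+M[:3,3])*1000+p
for v in range(205,285,4): print(v,[(round(float(d[v,u]),3),np.round(P(u,v)[2],0),np.round(R.T@(P(u,v)-p),0)[[0,2]].tolist()) for u in (308,326)])
cv2.imwrite('pics/w22.png',cv2.resize(im[170:330,270:370],None,fx=6,fy=3.7,interpolation=cv2.INTER_CUBIC))
i,_=cams.camera('scene')
cv2.imwrite('pics/s22z.png',cv2.resize(i[225:285,230:290],None,fx=10,fy=9,interpolation=cv2.INTER_CUBIC))
```

```text
205 [(0.158, np.float64(94.0), [11.0, -29.0]), (0.158, np.float64(94.0), [11.0, -29.0])]
209 [(0.158, np.float64(94.0), [11.0, -27.0]), (0.158, np.float64(94.0), [10.0, -27.0])]
213 [(0.159, np.float64(94.0), [11.0, -24.0]), (0.16, np.float64(93.0), [12.0, -24.0])]
217 [(0.162, np.float64(91.0), [14.0, -21.0]), (0.162, np.float64(92.0), [13.0, -22.0])]
221 [(0.17, np.float64(85.0), [20.0, -17.0]), (0.179, np.float64(77.0), [28.0, -13.0])]
225 [(0.18, np.float64(76.0), [29.0, -10.0]), (0.18, np.float64(76.0), [29.0, -11.0])]
229 [(0.175, np.float64(81.0), [24.0, -10.0]), (0.174, np.float64(82.0), [23.0, -11.0])]
233 [(0.168, np.float64(88.0), [16.0, -11.0]), (0.169, np.float64(88.0), [17.0, -11.0])]
237 [(0.167, np.float64(91.0), [14.0, -9.0]), (0.169, np.float64(88.0), [16.0, -8.0])]
241 [(0.167, np.float64(91.0), [14.0, -7.0]), (0.167, np.float64(91.0), [14.0, -7.0])]
245 [(0.153, np.float64(104.0), [1.0, -11.0]), (0.153, np.float64(104.0), [1.0, -11.0])]
249 [(0.149, np.float64(108.0), [-3.0, -11.0]), (0.148, np.float64(109.0), [-4.0, -11.0])]
253 [(0.144, np.float64(114.0), [-9.0, -12.0]), (0.144, np.float64(113.0), [-8.0, -11.0])]
257 [(0.142, np.float64(116.0), [-12.0, -11.0]), (0.14, np.float64(118.0), [-13.0, -12.0])]
261 [(0.137, np.float64(121.0), [-17.0, -12.0]), (0.138, np.float64(121.0), [-16.0, -11.0])]
265 [(0.134, np.float64(125.0), [-20.0, -12.0]), (0.134, np.float64(124.0), [-20.0, -11.0])]
269 [(0.13, np.float64(128.0), [-24.0, -12.0]), (0.131, np.float64(127.0), [-23.0, -11.0])]
273 [(0.128, np.float64(131.0), [-26.0, -11.0]), (0.127, np.float64(131.0), [-27.0, -11.0])]
277 [(0.126, np.float64(133.0), [-29.0, -11.0]), (0.126, np.float64(133.0), [-29.0, -11.0])]
281 [(0.121, np.float64(138.0), [-33.0, -12.0]), (0.122, np.float64(137.0), [-33.0, -11.0])]
```

View pics/w22.png

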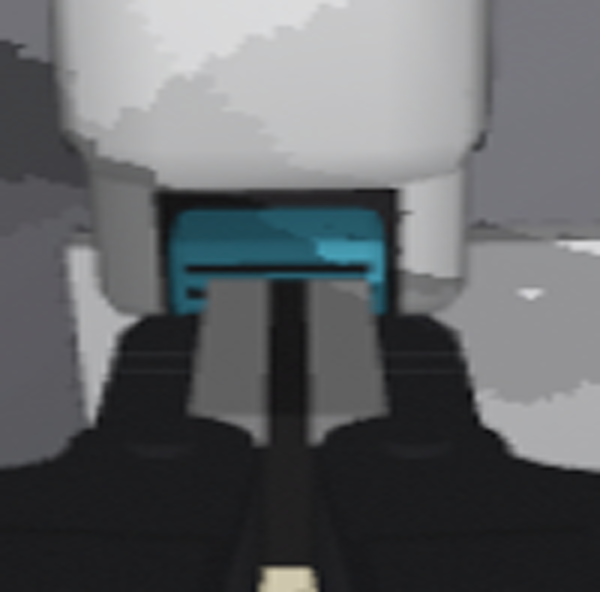

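View pics/s22z.png

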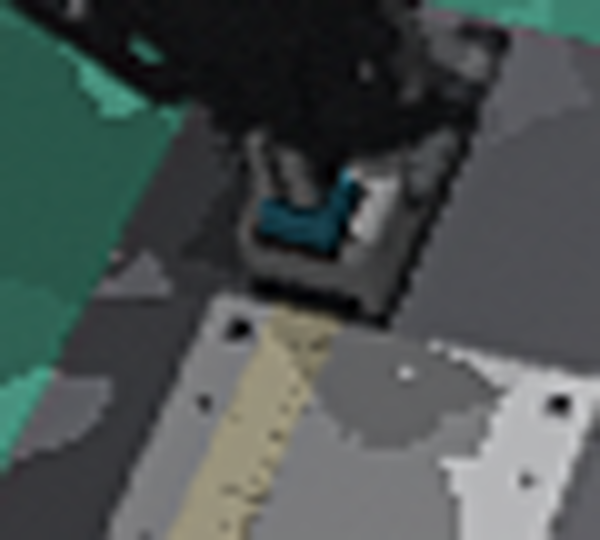

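Call:
servo_tool(
  targets=[1, 0, 0, 0, 1, 0, 0, 0, 1, 0, 0, 0, 0.5, 0, 0, 0, 0, 0, 0, 0],
)

```text
time_s: 30.1
eef_pos: [0.4766, -0.0946, 0.1013]
eef_rot: [0.584, 0.398, 0.584, -0.398]
wrist_force: [1.0, -0.2, 0.5]
opening: 0.005
```

Call:
servo_tool(
  targets=[0.6, 0, 0, 0, 0.6, 0, 0, 0, 0.6, 0, 0, 0, 0.5, 0, 0, 0, 0, 0, 0, 0],
)

```text
time_s: 30.6
eef_pos: [0.4766, -0.0946, 0.099]
eef_rot: [0.584, 0.398, 0.584, -0.398]
wrist_force: [-0.3, -0.0, -0.5]
opening: 0.004
```

Call:
servo_tool(
  targets=[0.5, 0, 0, 0, 0.5, 0, 0, 0, 0.5, 0, 0, 0, 0.5, 0, 0, 0, 0, 0, 0, 0],
)

```text
time_s: 31.1
eef_pos: [0.4766, -0.0946, 0.097]
eef_rot: [0.584, 0.398, 0.584, -0.398]
wrist_force: [-0.8, -0.7, 0.2]
opening: -0.002
```

Run:
```python
from plan import *
R,p,M=wpose()
im,d=cams.camera('wrist')
cv2.imwrite('pics/w23.png',cv2.resize(im[170:330,270:370],None,fx=6,fy=3.7,interpolation=cv2.INTER_CUBIC))
```

```text
(no output)
```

View pics/w23.png

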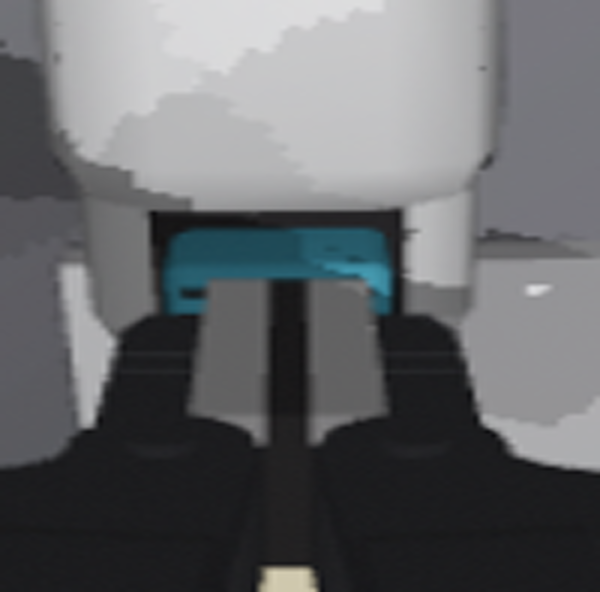

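Run:
```python
from plan import *
R,p,M=wpose()
for x in (-5,0,5,10,15,20,25): print(x,wpix(p+R@np.array([x,3,-11]),R,p,M).round(1))
print(wpix(p+R@np.array([p[2]-90,0,-10]),R,p,M).round(1))
```

```text
-5 [322.8 250.6]
0 [322.6 246. ]
5 [322.5 241.7]
10 [322.4 237.6]
15 [322.3 233.8]
20 [322.1 230.1]
25 [322.  226.6]
[316.7 241.7]
```

Call:
servo_tool(
  targets=[0.5, 0, 0, 0, 0.5, 0, 0, 0, 0.5, 0, 0, 0, 0.5, 0, 0, 0, 0, 0, 0, 0],
)

```text
time_s: 31.65
eef_pos: [0.4766, -0.0946, 0.095]
eef_rot: [0.584, 0.398, 0.584, -0.398]
wrist_force: [-0.2, -0.5, 0.5]
opening: 0.003
```

Call:
servo_tool(
  targets=[0.5, 0, 0, 0, 0.5, 0, 0, 0, 0.5, 0, 0, 0, 0.5, 0, 0, 0, 0, 0, 0, 0],
)

```text
time_s: 32.15
eef_pos: [0.4768, -0.0946, 0.0932]
eef_rot: [0.584, 0.398, 0.584, -0.398]
wrist_force: [-1.7, 0.1, 4.8]
opening: 0.0
```

Call:
servo_tool(
  targets=[0.6, 0, 0, 0, 0.6, 0, 0, 0, 0.6, 0, 0, 0, 0.6, 0, 0, 0, 0.3, 0, 0, 0],
)

```text
time_s: 32.65
eef_pos: [0.4768, -0.0946, 0.0904]
eef_rot: [0.584, 0.398, 0.584, -0.398]
wrist_force: [-0.7, 0.1, 5.6]
opening: -0.001
```

Call:
servo_tool(
  targets=[0.5, 0, 0, 0, 0.5, 0, 0, 0, 0.4, 0, 0, 0, 0.3, 0, 0, 0, 0, 0, 0, 0],
)

```text
time_s: 33.15
eef_pos: [0.4768, -0.0948, 0.0888]
eef_rot: [0.584, 0.398, 0.584, -0.398]
wrist_force: [0.3, -0.4, 5.3]
opening: -0.001
```

Call:
servo_tool(
  targets=[0.3, 0, 0, 0, 0.3, 0, 0, 0, 0.2, 0, 0, 0, 0, 0, 0, 0, 0, 0, 0, 0],
)

```text
time_s: 33.65
eef_pos: [0.4768, -0.0948, 0.0881]
eef_rot: [0.584, 0.398, 0.584, -0.398]
wrist_force: [0.3, -0.3, 6.5]
opening: -0.004
```

Call:
servo_tool(
  targets=[0.3, 0, 0, 0, 0.2, 0, 0, 0, 0, 0, 0, 0, 0, 0, 0, 0, 0, 0, 0, 0],
)

```text
time_s: 34.15
eef_pos: [0.4769, -0.0948, 0.0881]
eef_rot: [0.584, 0.398, 0.584, -0.398]
wrist_force: [-2.1, 1.1, 10.7]
opening: 0.002
```

Call:
servo_tool(
  targets=[0.3, 0, 0, 0, 0.2, 0, 0, 0, 0, 0, 0, 0, 0, 0, 0, 0, 0, 0, 0, 0],
)

```text
time_s: 34.65
eef_pos: [0.4769, -0.0948, 0.0881]
eef_rot: [0.584, 0.398, 0.584, -0.398]
wrist_force: [-4.2, 2.1, 14.3]
opening: 0.001
```

Call:
servo_tool(
  targets=[0.2, 0, 0, 0, 0.2, 0, 0, 0, 0, 0, 0, 0, 0, 0, 0, 0, 0, 0, 0, 0],
)

```text
time_s: 35.15
eef_pos: [0.477, -0.0948, 0.088]
eef_rot: [0.585, 0.398, 0.584, -0.398]
wrist_force: [-4.9, 2.6, 18.4]
opening: 0.001
```

Run:
```python
from plan import *
R,p,M=wpose();print(p)
im,d=cams.camera('wrist')
i,_=cams.camera('scene');cv2.imwrite('pics/scene24.png',i)
from look import shift
shift(i,'pics/scene8.png')
cv2.imwrite('pics/w24.png',np.hstack([cv2.resize(im[170:330,270:370],None,fx=4,fy=3.4,interpolation=cv2.INTER_CUBIC),cv2.resize(i[215:285,225:290],None,fx=6,fy=544/70,interpolation=cv2.INTER_CUBIC)]))
```

```text
[476.9904181  -94.79097735  87.98760232]
far end(+x) cc 0.776 px [0.19 0.4 ]
hook end cc 0.999 px [ 0.   -0.05]
slab far cc 0.663 px [0.19 0.56]
```

View pics/w24.png

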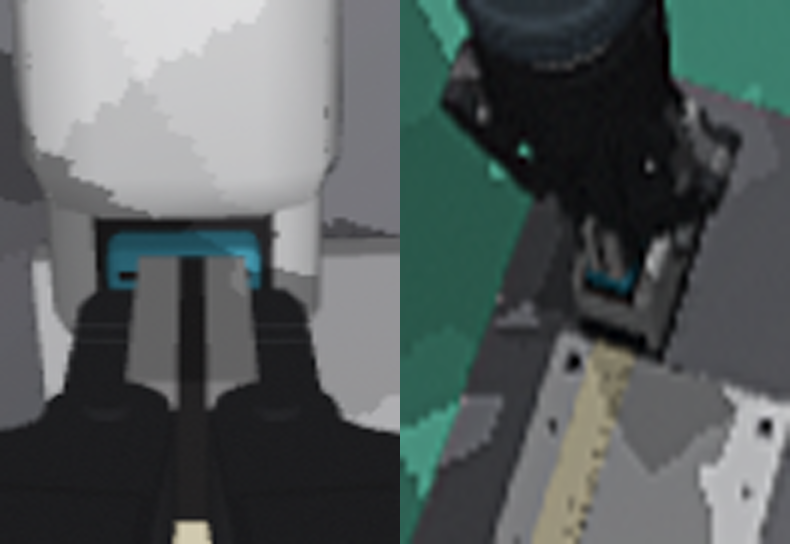

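Run:
```python
from plan import *
R,p,M=wpose()
im,d=cams.camera('wrist')
K=np.array(cams.camera_params("wrist")["intrinsics"])
def P(u,v):
    dx,dy=u-K[0,2],v-K[1,2];r=np.hypot(dx,dy);t=r/K[0,0]
    z=d[v,u];c=np.array([dx/r*np.tan(t)*z,dy/r*np.tan(t)*z,z]);return M[:3,:3]@c*1000+M[:3,3]*1000
for v in range(230,300,5): print(v,[np.round(P(u,v)).astype(int).tolist() for u in (288,296,304,310,317,326,336,342)])
```

```text
230 [[-4, -14, -21], [-5, -10, -22], [-4, -6, -21], [-4, -3, -22], [-5, 0, -22], [-5, 4, -22], [-5, 9, -22], [-3, 12, -21]]
235 [[12, -15, -12], [12, -11, -12], [12, -7, -12], [11, -4, -12], [12, 0, -12], [11, 5, -12], [10, 10, -12], [12, 14, -11]]
240 [[12, -15, -9], [11, -11, -9], [10, -7, -10], [8, -3, -11], [8, 0, -10], [8, 5, -11], [11, 10, -9], [12, 14, -9]]
245 [[12, -16, -6], [8, -11, -8], [5, -7, -9], [1, -3, -11], [1, 0, -11], [0, 5, -11], [12, 10, -6], [12, 14, -6]]
250 [[12, -16, -3], [11, -11, -3], [4, -7, -7], [-6, -3, -12], [-6, 0, -12], [-5, 5, -11], [11, 10, -3], [12, 14, -3]]
255 [[12, -16, 1], [-3, -10, -7], [-10, -6, -11], [-11, -3, -12], [-10, 0, -11], [-11, 4, -12], [-3, 10, -7], [13, 14, 1]]
260 [[13, -16, 4], [-9, -10, -8], [-16, -6, -12], [-14, -3, -11], [-15, 0, -11], [-15, 4, -11], [-8, 9, -8], [-9, 12, -8]]
265 [[13, -16, 7], [-13, -9, -8], [-19, -5, -11], [-21, -3, -12], [-19, 0, -11], [-20, 4, -12], [-13, 9, -7], [-13, 12, -7]]
270 [[-17, -13, -7], [-17, -9, -7], [-24, -5, -11], [-24, -3, -11], [-24, 0, -11], [-24, 4, -11], [-17, 9, -7], [-16, 12, -7]]
275 [[-23, -12, -8], [-22, -9, -8], [-27, -5, -11], [-28, -3, -12], [-28, 0, -11], [-27, 4, -11], [-22, 9, -7], [-21, 11, -7]]
280 [[-26, -12, -7], [-26, -9, -8], [-32, -5, -11], [-32, -3, -11], [-32, 0, -12], [-33, 4, -12], [-26, 8, -8], [-26, 11, -7]]
285 [[-37, -11, -12], [-39, -8, -14], [-36, -5, -12], [-33, -3, -10], [-34, 0, -10], [-36, 4, -11], [-40, 7, -14], [-38, 10, -13]]
290 [[-41, -11, -12], [-43, -7, -14], [-41, -5, -13], [-41, -2, -12], [-33, 0, -7], [-41, 4, -12], [-42, 7, -13], [-43, 10, -14]]
295 [[-44, -10, -12], [-44, -7, -12], [-44, -4, -12], [-44, -2, -12], [-34, 0, -5], [-43, 4, -12], [-44, 7, -12], [-44, 10, -12]]
```

Call:
servo_tool(
  targets=[-0.5, 0, 0, 0, -1, 0, 0, 0, -2, 0, 0, 0, -10, 0, 0, 0, -20, 0, 0, 0],
)

```text
time_s: 35.8
eef_pos: [0.4751, -0.0939, 0.119]
eef_rot: [0.583, 0.398, 0.586, -0.399]
wrist_force: [-0.3, -0.2, 0.4]
opening: -0.002
```

Call:
servo_tool(
  targets=[-20, 0, 0, 0, -20, 0, -10, 0, -10, 0, -20, 0, 0, 0, -20, 0, 0, 0, 0, 0],
)

```text
time_s: 36.3
eef_pos: [0.4576, -0.0464, 0.1704]
eef_rot: [0.584, 0.398, 0.585, -0.398]
wrist_force: [-0.5, 0.2, -0.4]
opening: -0.0
```

Call:
servo_tool(
  targets=[0, 0, 0, 0, 0, 0, 0, 0, 0, 0, 0, 0, 0, 0, 0, 0, 0, 0, 0, 0],
)

```text
time_s: 36.8
eef_pos: [0.4584, -0.0484, 0.1698]
eef_rot: [0.584, 0.398, 0.584, -0.399]
wrist_force: [0.1, -0.7, 0.0]
opening: -0.002
```

Run:
```python
from plan import *
R,p,M=wpose();print(p,telemetry.get_obs()["time_s"],telemetry.get_obs()["wrist_force"])
im,d=cams.camera('wrist');cv2.imwrite('pics/w25.png',im)
K=np.array(cams.camera_params("wrist")["intrinsics"])
def P(u,v):
    dx,dy=u-K[0,2],v-K[1,2];r=np.hypot(dx,dy);t=r/K[0,0]
    z=d[v,u];c=np.array([dx/r*np.tan(t)*z,dy/r*np.tan(t)*z,z]);return R@(M[:3,:3]@c+M[:3,3])*1000+p
a=np.radians(st()[3]+1.27);g=np.array([460.3,-55.8]);F=np.array([np.cos(a),np.sin(a)])
u,v=wpix(np.array([*(g+42*F),85]),R,p,M).round().astype(int);print("lock pix",u,v)
print("lock z",np.median([P(u+i,v+j)[2] for i in range(-6,7) for j in range(-4,5)]))
u,v=wpix(np.array([*(g-1*F),94]),R,p,M).round().astype(int);print("rear top z",np.median([P(u+i,v+j)[2] for i in range(-6,7) for j in range(-4,5)]))
i,_=cams.camera('scene');cv2.imwrite('pics/scene25.png',i)
t,_=cams.camera('top');cv2.imwrite('pics/top25.png',t)
from look import shift
shift(i,'pics/scene0.png');shift(i,'pics/scene8.png')
cv2.imwrite('pics/s25.png',cv2.resize(i[205:325,205:315],None,fx=6,fy=5,interpolation=cv2.INTER_CUBIC))
```

```text
[458.39238516 -48.3661095  169.82477183] 36.8 [ 0.05456871 -0.69093823  0.0335594 ]
lock pix 317 266
lock z 190.58028887045438
rear top z 93.97467914222077
far end(+x) cc 0.83 px [0.47 0.3 ]
hook end cc 0.999 px [ 0.01 -0.04]
slab far cc 0.707 px [0.16 0.71]
far end(+x) cc 0.84 px [0.31 0.3 ]
hook end cc 0.999 px [ 0.01 -0.04]
slab far cc 0.728 px [0.19 0.6 ]
```

View pics/s25.png

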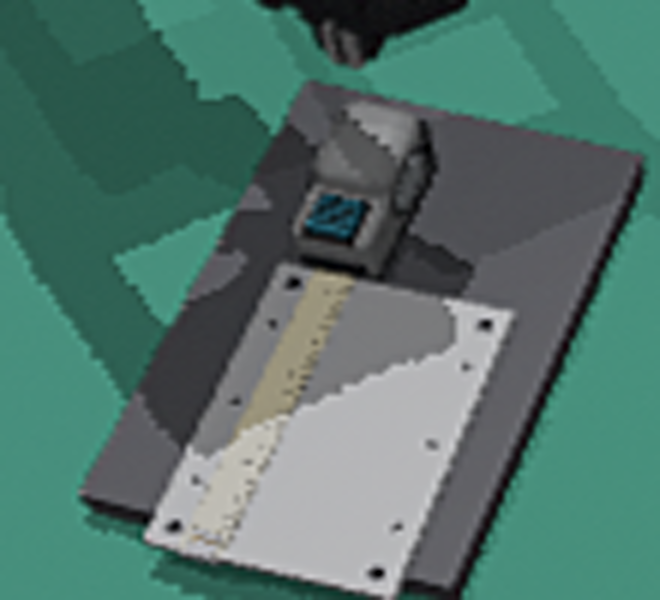

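View pics/w25.png

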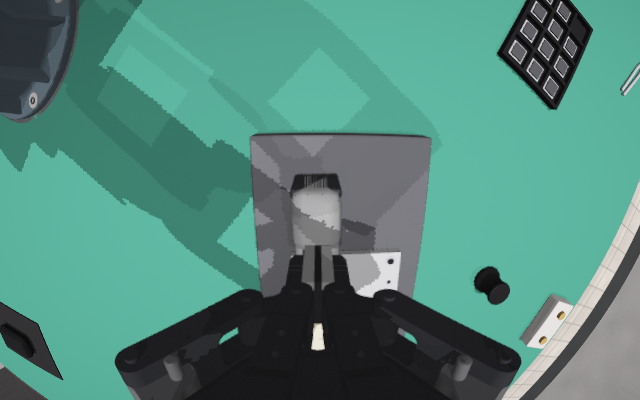

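View pics/scene25.png

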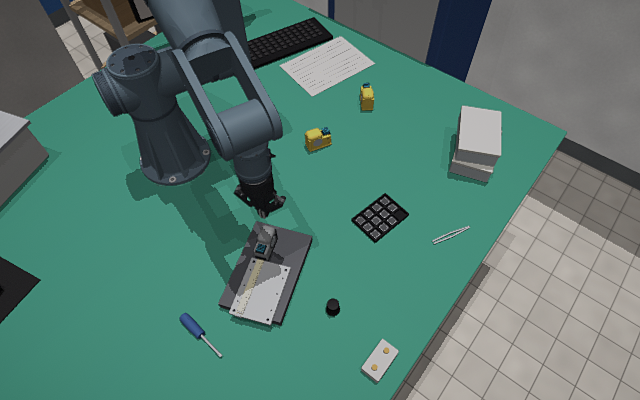

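Call:
servo_tool(
  targets=[-10, 0, 20, 0, 0, 0, 25, 0, 0, 0, 25, 0, 0, 0, 10, 0, 0, 0, 0, 0],
)

```text
time_s: 37.45
eef_pos: [0.4877, -0.1233, 0.1798]
eef_rot: [0.584, 0.399, 0.584, -0.399]
wrist_force: [-0.3, -0.0, 0.2]
opening: 0.003
```

Call:
servo_tool(
  targets=[0, 0, 0, 0, 0, 0, 0, 0, 0, 0, 0, 0, 0, 0, 0, 0, 0, 0, 0, 0],
)

```text
time_s: 37.95
eef_pos: [0.4876, -0.1221, 0.1801]
eef_rot: [0.584, 0.398, 0.584, -0.398]
wrist_force: [-0.5, 0.7, 0.6]
opening: 0.002
```

Run:
```python
from plan import *
R,p,M=wpose();print(p,telemetry.get_obs()["time_s"])
im,d=cams.camera('wrist');cv2.imwrite('pics/w26.png',im)
K=np.array(cams.camera_params("wrist")["intrinsics"])
def P(u,v):
    dx,dy=u-K[0,2],v-K[1,2];r=np.hypot(dx,dy);t=r/K[0,0]
    z=d[v,u];c=np.array([dx/r*np.tan(t)*z,dy/r*np.tan(t)*z,z]);return R@(M[:3,:3]@c+M[:3,3])*1000+p
a=np.radians(st()[3]+1.27);g=np.array([460.3,-55.8]);F=np.array([np.cos(a),np.sin(a)])
for n,k,z in [("lock",43,85),("rear",-1,94),("slab behind",-45,30)]:
    u,v=wpix(np.array([*(g+k*F),z]),R,p,M).round().astype(int);print(n,u,v,"z",np.median([P(u+i,v+j)[2] for i in range(-4,5) for j in range(-3,4)]).round(1))
cv2.imwrite('pics/w26z.png',cv2.resize(im[100:260,250:390],None,fx=5,fy=3.7,interpolation=cv2.INTER_CUBIC))
```

```text
[ 487.57677446 -122.11643451  180.07331346] 37.95
lock 317 170 z 83.9
rear 315 113 z 93.8
slab behind 315 64 z 30.0
```

View pics/w26z.png

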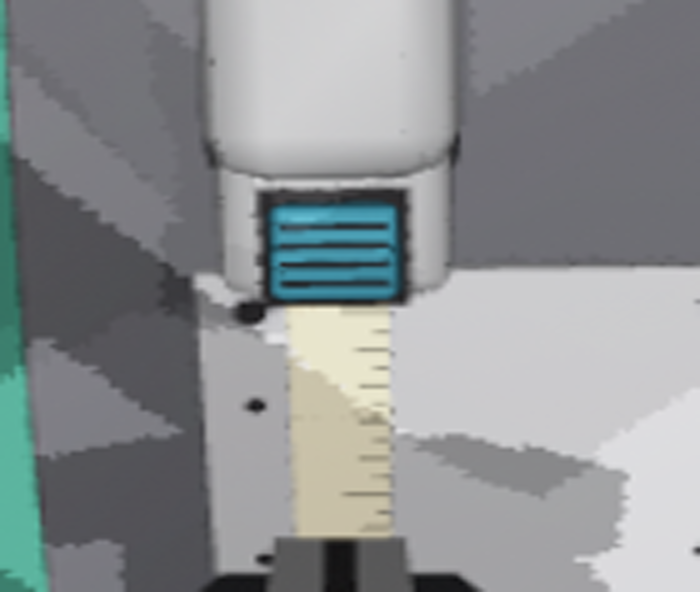

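Call:
servo_tool(
  targets=[-10, 0, 20, 0, 0, 0, 35, 0, 0, 0, 35, 0, 0, 0, 35, 0, 0, 0, 30, 0],
)

```text
time_s: 38.5
eef_pos: [0.5447, -0.2684, 0.19]
eef_rot: [0.584, 0.398, 0.584, -0.398]
wrist_force: [0.9, -0.1, 0.5]
opening: -0.003
```

Call:
servo_tool(
  targets=[0, 0, 15, 0, 0, 0, 0, 0, 0, 0, 0, 0, 0, 0, 0, 0, 0, 0, 0, 0],
)

```text
time_s: 39.0
eef_pos: [0.5496, -0.2796, 0.1901]
eef_rot: [0.584, 0.398, 0.585, -0.398]
wrist_force: [1.3, -0.1, 0.2]
opening: -0.001
```

Run:
```python
from plan import *
R,p,M=wpose();print(p,telemetry.get_obs()["time_s"])
im,d=cams.camera('wrist');cv2.imwrite('pics/w27.png',im)
cv2.imwrite('pics/w27z.png',cv2.resize(im[40:280,220:420],None,fx=3.5,fy=2.5,interpolation=cv2.INTER_CUBIC))
e=C-80*Px+[0,0,38];h=A+np.array([0,0,38])-27*Py
print("plate end px",wpix(A+[0,0,38],R,p,M).round(1),wpix(A+[0,0,38]-60*Py,R,p,M).round(1),"hook",wpix(h,R,p,M).round(1))
x,y=wpix(h,R,p,M).astype(int)
cv2.imwrite('pics/w27h.png',cv2.resize(im[y-30:y+30,x-45:x+45],None,fx=8,fy=8,interpolation=cv2.INTER_CUBIC))
```

```text
[ 549.56778819 -279.64897166  190.12193671] 39.0
plate end px [292.2 163. ] [355.  161.8] hook [320.5 162.3]
```

View pics/w27z.png

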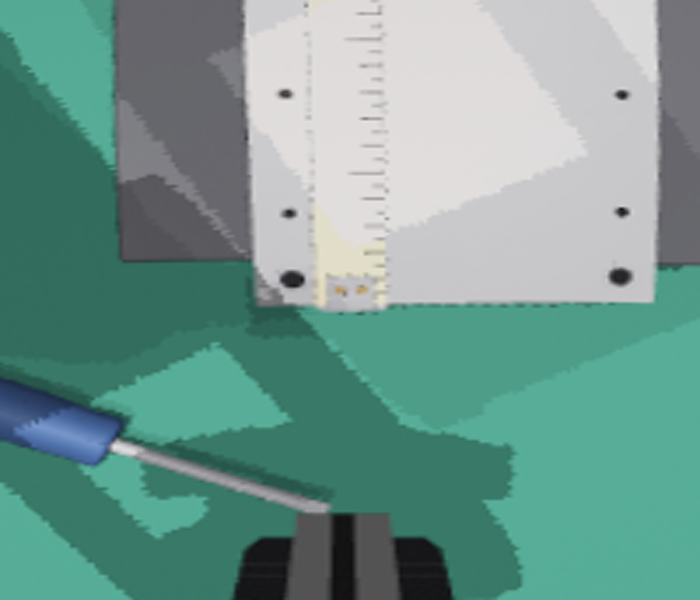

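View pics/w27h.png

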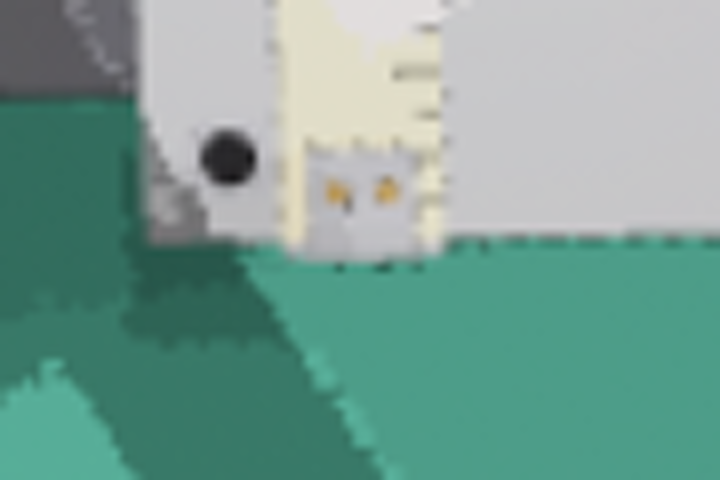

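```bash
python3 -c "
from bench import workorder
print(workorder.hand_in())"
```

```text
the job is handed in; nothing more can be done
None
```

The tape is lying locked along the plate, hooked over its overhanging end with the case butted against the other end. I handed the job in at about 39 s of the 54 s allowed.

**How it went**
- **Hooking:** The tool can only turn about its vertical axis, and the tang ends 1 mm above the case's foot. So I could not hook the plate with the case standing over it. I hooked near the corner at about 55° with the case beside the plate. I then drew it back and swung it square, pivoting about the hook's contact point.
- **Setting down:** I set the case on the slab, butted it lightly against the plate's far end (about 4 N, felt as a change in wrist force), let go and lifted clear. With the closed fingertips I then pressed the lock down onto its stop at about 18 N.

**Last checks**
- **Lock:** its top sits at z ≈ 84 mm; fully held down would be 84.5 mm.
- **Hook:** the tang lies flat against the plate's end, its outer face about 2 mm beyond the edge, which is its own thickness.
- **Case:** it stands on the slab with no visible gap to the plate. In the pictures the blade runs parallel to the plate edge to about 0.5°.
- **Plate and other things:** image comparison at the hooked end gave 0.05 px or less of movement (about 0.1 mm). The other things look untouched.

**What went less well**
- **Sideways force on the plate:** sliding the hook sideways along the plate's end twice gave about 6 N on the plate, roughly its stated slip force. I backed off both times and saw no movement.
- **Image comparison at the other end:** it was unreliable there because the arm and its shadows were in view.
- **Grip angle:** the case sat about 1.3° askew in the jaws. I corrected for that before setting it down.
- **Tape position:** it lies about 25–30 mm in from the plate's robot-side edge, not along its centre line.

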